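Make up two biscuit kits on their fitted boards

ROBOT

A 6-joint arm with a two-finger parallel gripper is mounted at the origin on a cart in front of the work surface, level with it; the furniture and walls round the work are solid. World frame = base frame: x ahead of the robot, y to its left, z up, the work surface at z = 0. Lengths are in m, angles in degrees, forces in N, time in s.
With the tool pointing down it reaches from about 0.425 to 0.925 m from the base axis. Payload 12.5 kg.
Tool frame: the origin (TCP) lies on the front face of the gripper's body, between the roots of the fingers; the fingertips stand 73 mm ahead of it and the grasp point (between the pads) lies 54 mm ahead of it; z points along the fingers, y is the line along which they close (so a half turn about z gives the same grasp; the last joint's range is limited). The gripper opens to 85 mm and grips with 20 to 120 N. Pads are 22 mm wide; open, the fingers measure 114 mm over their backs; the gripper's body (76 mm by 85 mm) begins 54 mm behind the grasp point. The pads swing forward as they close: fully open they stand 13 mm farther back than shut.
Start: joints at [61.329, 28.126, 89.318, -0, 62.55, -6.05], TCP at [0.24, 0.577, 0.304] pointing down, gripper open.
Joint ranges: [-177.58, 177.58], [-47.91, 125.51], [2.72, 160], [-65.01, 245.01], [3.68, 167.84], [-153.87, 153.87]. Speed limits (degrees/s): [127.2, 127.2, 159.86, 180, 180, 180].

INTERFACE

Orientations are given as [roll, pitch, yaw] about the fixed x, y, z axes, in that order (R = Rz(yaw) Ry(pitch) Rx(roll)).
In Python, from bench import r gives the robot as it stands.
- The arm moves only by the tool play_rows, never from a script. Its argument "steps" is a list of rows, each a list of 3 entries, a list of its own where there are three numbers: the turn, a rotation vector about the tool's x, y, z in rad, then the shift along the tool's x, y, z in m, then the opening, from -1 (shut) to 1 (fully open). In form: [[[ax, ay, az], [x, y, z], claw], ...]. A call has 1 to 5 rows; each row shifts and turns the commanded pose from where the row before left it, along the tool's axes as they then stand; what a row does not reach is not made up. A row lasts 1/8 s, in which the tool goes at most 62.5 mm and 10.7 degrees, less where a joint would pass 70% of its speed; a pose out of reach is approached as far as the arm can. A call with a gripper value outside its range is refused whole. The fingers move at their own pace and stop on an object; the grip force is fixed at half the most. Time passes only in rows, so rows that do not move let the fingers close. It gives the time, the measured TCP pose, the force, the opening and the grip force at its end, in the units of the state.
- r.get_obs(): the state, without advancing time (a new reading comes with each control period).
- r.read_camera(name): name is "scene" or "side" or "wrist"; returns a dict with "pixels" (480x640x3 uint8, red, green, blue), "K" (3x3 intrinsics, pixels), "R" (3x3) and "t" (3): a world point X has camera coordinates R X + t. Camera axes: x right, y down, z forward; pixel columns grow to the right and rows downward; lengths in m; the calibration is good to about 2 mm. The wrist camera is an equidistant fisheye: a pixel r from the principal point sees the ray r / f radians off the axis. A picture is of the moment at which its call begins. There is no depth.
- r.hand_in(): hands the job in; it is judged then, once.
The state is a dict: "t": time; "qpos": joint angles; "dq": joint speeds; "effort": joint torques, N m; "ee_pos": TCP position; "tcp_rot": TCP orientation; "force": force on the tool from outside, world axes, zero at the start; "wrist_torque": the same for the moment, N m; "finger_gap": finger opening in m; "gripper_force": force on a finger pad.
Only numpy, scipy, OpenCV 4.12 (cv2) and the standard library are available. Lean on these libraries where they do the work, as an engineer would, in place of code of your own. Each camera call takes 0.05 s, during which the arm holds its last target. There are 200 camera calls.

TASK

Make up the two kits for the biscuit class on their wooden boards: the lemon-heart kit takes the heart cutter and the lemon, the salted-lime-star kit takes the star cutter, the lime and the salt shaker. Put each thing in the cut-out made for it and let go: the cutters turned to their outline and lying flat on the bottom, the fruit right down in the oval hollows, the salt shaker standing in the round well and never tipped over on the way. Leave the round cutter, the garlic and the pepper mill where they stand.

Things in the scene. Friction and masses are not known exactly. Their poses are not given: they have to be found in the camera images.
- heart_board: Fixed pale wooden board, 188 x 114 mm, top 18 mm up; origin: centre of underside, x along it, away from the robot. Two cut-outs in a row, blue floors 8 mm up. At (-40, 0) mm the outline of the heart cutter with 5 mm of play or more, point to -x: cutter x lies along board x. At (46, 0) an oval hollow for the lemon, 68 mm along x by 60.
- star_board: Fixed pale wooden board, 256 x 114 mm, top 18 mm up; origin: centre of underside, x along it, away from the robot. Three cut-outs in a row, blue floors 8 mm up. At (0, 3) a plump star, tip to -y, 5 mm of play, for the star cutter as the board lies or any 72 degrees off. At (-84, 0) an oval hollow for the lime, 58 x 50. At (84, 0) a round well for the salt shaker, 58 wide.
- heart_cutter: Heart-shaped cookie cutter of tin, 22 mm high, 60 mm along x by 66 mm along y. Origin: middle of its underside, z up. Point at x = -30 mm, notch between the lobes at x = +23 mm. The lobes are widest, 66 mm over the rolled top rim (60 mm below it), at x = +12 mm: grip there along y. Solid to the touch (nothing enters it). About 30 g.
- star_cutter: Five-pointed star cookie cutter of tin, 22 mm high, 69 mm along x by 66 mm along y. Origin: middle of its underside, z up. Tips at (0, -33), (+35, -8), (+21, +33), (-21, +33), (-35, -8) mm round the centre (0, +3); the sides bow in to 26 mm from it. Grip along y, the tip at -y against the notch at +y, about 60 mm wide. About 30 g.
- lemon: Yellow lemon, 70 mm along x, 57 mm along y, 56 mm high, with a slightly flattened underside on which it lies still. Origin: middle of its underside, x along its length, z up. About 100 g.
- lime: Green lime, 50 mm along x, 42 mm along y, 42 mm high, with a slightly flattened underside on which it lies still. Origin: middle of its underside, x along its length, z up. About 40 g.
- salt_shaker: Glass salt shaker with a grey domed top, round, 44 mm across below 74 mm and 34 mm across above, 90 mm high, standing upright. Origin: middle of its base, z up. About 100 g.
- round_cutter: Round tin cookie cutter, 63 mm across, 22 mm high, loose among the stock; belongs to neither kit. Origin: middle of its underside.
- garlic: White garlic bulb, 51 mm across, 51 mm high, loose among the stock; belongs to neither kit. Origin: middle of its underside.
- pepper_mill: Dark wooden pepper mill, 58 mm across, 170 mm high, standing loose behind the boards; belongs to neither kit. Origin: middle of its base.
Mind the look-alikes: they are no part of the job. Leave any pink look-alike of the lime alone.

How it is judged:
By the outcome, as a careful person would: the job done as asked, in the order asked, and still so for the second after the job is handed in, with the robot touching nothing.
It also fails if it takes over 131 s, if anything falls off the work surface, if the arm or the gripper's body presses on something with over 40 N, if the wrist force passes 120 N, or if a joint passes its speed limit or range.

## Working session

There is one attempt and no reset: what is moved stays moved. The work goes in short steps, Python scripts to look and compute and a tool call to move; the robot and the scene stay as the last step left them, time stands still between calls to the robot, and variables do not carry over. Pictures are saved under pics/ and viewed, at most 14 in all, crops included, and the job is handed in when it is done.

Besides the shell and the picture viewer there is one more tool, called after "Call:" as name(argument=value, ...) on one line, values as JSON. play_rows: Moves the arm, as the interface text tells. Its arguments: {"type":"object","properties":{"steps":{"type":"array"}},"required":["steps"]}

```bash
ls; mkdir -p pics; python3 - <<'E'
from bench import r
import cv2
for n in ("scene","side","wrist"):
    c=r.read_camera(n); cv2.imwrite(f"pics/{n}0.png",c["pixels"][:,:,::-1])
    print(n,c["K"].tolist(),c["R"].round(3).tolist(),c["t"].round(3).tolist())
o=r.get_obs();print({k:o[k] for k in("t","ee_pos","tcp_rot","force","finger_gap")})
E
```

```text
pics
scene [[601.014809330983, 0.0, 321.09949497020443], [0.0, 601.014809330983, 249.18193769342884], [0.0, 0.0, 1.0]] [[-0.611, -0.792, 0.008], [-0.348, 0.259, -0.901], [0.711, -0.553, -0.434]] [0.192, 0.286, 0.939]
side [[574.2246150850779, 0.0, 322.8245924327622], [0.0, 574.2246150850779, 237.07527795105017], [0.0, 0.0, 1.0]] [[0.934, -0.358, -0.007], [-0.174, -0.434, -0.884], [0.314, 0.826, -0.468]] [-0.594, 0.07, 1.217]
wrist [[371.64829954431775, 0.0, 320.0638976326603], [0.0, 371.64829954431775, 242.65338458573504], [0.0, 0.0, 1.0]] [[0.385, 0.923, -0.0], [0.881, -0.367, 0.299], [0.276, -0.115, -0.954]] [-0.625, -0.039, 0.379]
{'t': 0.15, 'ee_pos': array([0.2403371 , 0.57685015, 0.30347619]), 'tcp_rot': array([-1.79953992e+02, -5.05060578e-03,  1.57378221e+02]), 'force': array([ 0.52371114, -0.16688827, -0.4529917 ]), 'finger_gap': 0.08528230442414741}
```

View pics/scene0.png

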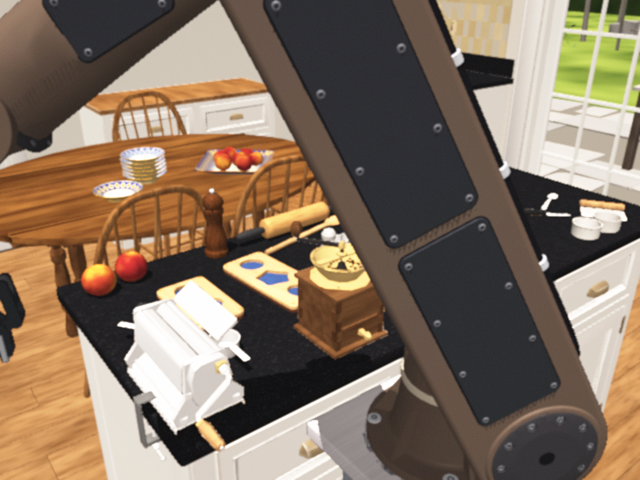

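View pics/side0.png

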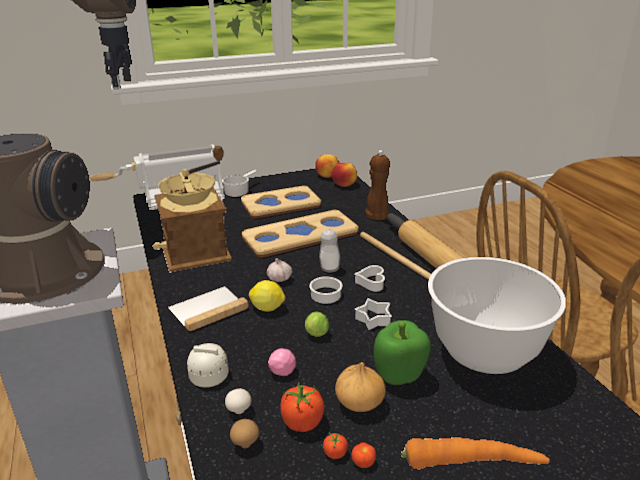

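View pics/wrist0.png

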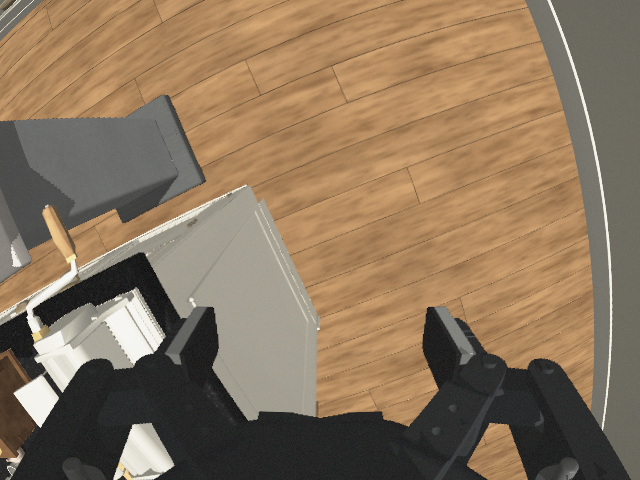

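The scene camera is mostly blocked by the arm, and the wrist sees the floor.

The side view shows:
- **Lemon:** yellow, at (266,296).
- **Lime:** green, at (317,324). Its look-alikes are the pink one at (282,362), the bell pepper at (400,352) and the onion at (360,388).
- **Heart cutter:** (370,278).
- **Star cutter:** (374,314). The round cutter at (325,290) could be mistaken for either cutter.
- **Salt shaker:** (329,250). Look-alikes are the garlic at (279,271), the mill at (379,187) and the white timer at (208,366).
- **Boards:** heart board at (281,200), star board at (300,231).

```bash
cat > h.py <<'E'
import numpy as np, cv2
def cast(c,uv,z,fish=False):
    "pixels -> world points on plane(s) z"
    uv=np.atleast_2d(np.float64(uv)); K=c["K"]
    n=np.c_[(uv[:,0]-K[0,2])/K[0,0],(uv[:,1]-K[1,2])/K[1,1]]
    if fish:
        th=np.linalg.norm(n,axis=1,keepdims=True)+1e-12
        d=np.c_[n/th*np.sin(th),np.cos(th)]
    else: d=np.c_[n,np.ones(len(n))]
    d=d@c["R"]; o=-c["R"].T@c["t"]
    return o+d*((z-o[2])/d[:,2])[:,None]
def proj(c,X,fish=False):
    p=np.atleast_2d(X)@c["R"].T+c["t"]; K=c["K"]
    if fish:
        rr=np.linalg.norm(p[:,:2],axis=1,keepdims=True); n=p[:,:2]/(rr+1e-12)*np.arctan2(rr,p[:,2:])
    else: n=p[:,:2]/p[:,2:]
    return n*[K[0,0],K[1,1]]+[K[0,2],K[1,2]]
def go(o,x,y,z,yaw):
    "total shift in tool axes (before turning) and turn about tool z, for a tool that points down"
    from scipy.spatial.transform import Rotation as T
    R=T.from_euler("xyz",o["tcp_rot"],degrees=True)
    G=T.from_euler("xyz",[180,0,yaw],degrees=True)
    s=R.inv().apply(np.array([x,y,z])-o["ee_pos"]); w=(R.inv()*G).as_rotvec()
    print("shift",s.round(4),"turn",w.round(3),"rows",max(np.linalg.norm(s)/.0625,np.degrees(np.linalg.norm(w))/10.7).round(1))
E
python3 - <<'E'
from bench import r
from h import *
c=r.read_camera("side");print(-c["R"].T@c["t"])
for n,uv,z in [("lemon",(266,296),.028),("lime",(317,324),.02),("heart",(370,278),.011),("star",(374,314),.011),("round",(325,290),.011),("garlic",(279,271),.025),("shaker",(329,252),.045),("mill",(377,218),0),("hb l",(268,203),.008),("hb r",(298,196),.008),("sb l",(266,238),.008),("sb m",(299,230),.008),("sb r",(330,222),.008),("grinder",(195,262),0),("pink",(282,362),.02),("pepper",(400,350),.03),("bowl",(495,355),0),("pasta",(190,200),.0),("spatula",(210,310),.01),("onion",(360,388),.03)]:
    p=cast(c,uv,z)[0];print(n,p.round(3),np.hypot(*p[:2]).round(3))
E
```

```text
[ 0.18466823 -1.18781293  0.62664144]
lemon [ 0.403 -0.31   0.028] 0.509
lime [ 0.465 -0.417  0.02 ] 0.625
heart [ 0.623 -0.3    0.011] 0.691
star [ 0.577 -0.415  0.011] 0.711
round [ 0.522 -0.308  0.011] 0.606
garlic [ 0.454 -0.228  0.025] 0.508
shaker [ 0.563 -0.226  0.045] 0.607
mill [ 0.766 -0.036  0.   ] 0.767
hb l [0.535 0.135 0.008] 0.552
hb r [0.622 0.149 0.008] 0.64
sb l [ 0.477 -0.05   0.008] 0.479
sb m [ 0.56  -0.04   0.008] 0.562
sb r [ 0.644 -0.028  0.008] 0.644
grinder [ 0.307 -0.085  0.   ] 0.318
pink [ 0.377 -0.491  0.02 ] 0.619
pepper [ 0.561 -0.544  0.03 ] 0.782
bowl [ 0.721 -0.582  0.   ] 0.927
pasta [0.352 0.249 0.   ] 0.431
spatula [ 0.3   -0.291  0.01 ] 0.418
onion [ 0.464 -0.601  0.03 ] 0.759
```

```bash
python3 - <<'E'
from bench import r
from h import *
o=r.get_obs(); go(o,.56,.05,.38,180)
E
```

```text
shift [-0.4977 -0.3634 -0.0762] turn [-0.001 -0.    -0.395] rows 9.9
```

Call:
play_rows(steps=[[[0,0,0],[-0.04,-0.03,-0.015],1],[[0,0,0],[-0.042,-0.03,-0.015],1],[[0,0,0],[-0.042,-0.03,-0.015],1],[[0,0,0],[-0.042,-0.03,-0.015],1],[[0,0,0],[-0.042,-0.03,-0.015],1]])

```text
t: 0.82
ee_pos: [0.3753, 0.357, 0.3794]
tcp_rot: [180.0, 0.0, 157.4]
force: [0.7, 0.7, -0.2]
finger_gap: 0.0854
gripper_force: 0.0
```

Call:
play_rows(steps=[[[0,0,0],[-0.042,-0.03,0],1],[[0,0,0],[-0.042,-0.03,0],1],[[0,0,0],[-0.042,-0.03,0],1],[[0,0,0],[-0.042,-0.03,0],1],[[0,0,0],[-0.042,-0.03,0],1]])

```text
t: 1.45
ee_pos: [0.5115, 0.1376, 0.3789]
tcp_rot: [180.0, 0.0, 157.4]
force: [0.3, 1.2, -0.7]
finger_gap: 0.0855
gripper_force: 0.0
```

Call:
play_rows(steps=[[[0,0,0],[-0.04,-0.03,0],1],[[0,0,0],[-0.04,-0.033,0],1],[[0,0,-0.13],[0,0,0],1],[[0,0,-0.13],[0,0,0],1],[[0,0,-0.13],[0,0,0],1]])

```text
t: 2.08
ee_pos: [0.5604, 0.0501, 0.3787]
tcp_rot: [180.0, -0.0, 179.9]
force: [-0.4, 0.5, -0.5]
finger_gap: 0.0854
gripper_force: 0.0
```

```bash
python3 - <<'E'
from bench import r
from h import *
o=r.get_obs(); print(o["t"],o["ee_pos"],o["tcp_rot"]); go(o,.53,-.31,.38,180)
c=r.read_camera("wrist"); cv2.imwrite("pics/w1.png",c["pixels"][:,:,::-1]); np.save("pics/w1.npy",c,allow_pickle=True)
E
```

```text
2.075 [0.56043477 0.0500743  0.37869705] [ 1.79994409e+02 -2.14374869e-02  1.79947020e+02]
shift [ 0.0301 -0.3601 -0.0013] turn [ 0.    -0.    -0.001] rows 5.8
```

View pics/w1.png

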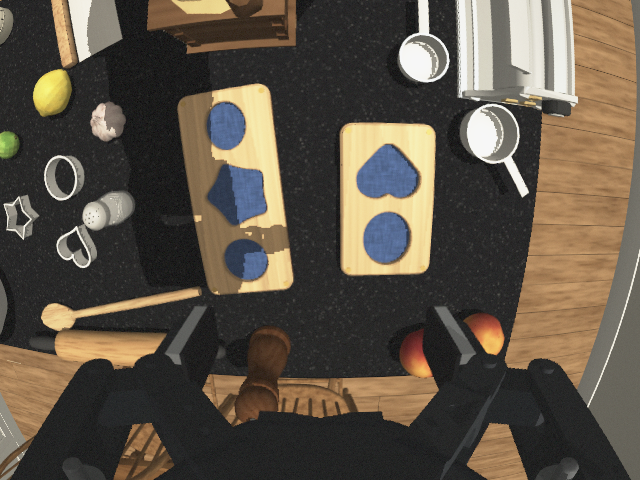

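Seen from above: the heart board is at (388,198) with the heart on top (point toward the robot) and the oval below. The star board is at (236,190) with the lime oval at (227,125), the star at (237,192) and the well at (246,260). Stock is at the left. Next I'll hover over the stock.

Call:
play_rows(steps=[[[0,0,0],[0.005,-0.06,0],1],[[0,0,0],[0.005,-0.06,0],1],[[0,0,0],[0.005,-0.06,0],1],[[0,0,0],[0.005,-0.06,0],1],[[0,0,0],[0.005,-0.06,0],1]])

```text
t: 2.75
ee_pos: [0.5335, -0.2514, 0.3789]
tcp_rot: [180.0, 0.0, 179.6]
force: [0.5, 0.1, 0.8]
finger_gap: 0.0853
gripper_force: 0.0
```

Call:
play_rows(steps=[[[0,0,0],[0.005,-0.06,0],1],[[0,0,0],[0,0,0.03],1],[[0,0,0],[0,0,0.03],1],[[0,0,0],[0,0,0],1]])

```text
t: 3.25
ee_pos: [0.5283, -0.3094, 0.3171]
tcp_rot: [179.9, -0.2, 179.6]
force: [1.2, -0.0, -0.5]
finger_gap: 0.0854
gripper_force: 0.0
```

```bash
python3 - <<'E'
from bench import r
from h import *
o=r.get_obs(); print(o["t"],o["ee_pos"],o["tcp_rot"])
c=r.read_camera("wrist"); cv2.imwrite("pics/w2.png",c["pixels"][:,:,::-1]); np.save("pics/w2.npy",c,allow_pickle=True)
# boards from w1
c=np.load("pics/w1.npy",allow_pickle=True).item(); h=cv2.cvtColor(c["pixels"],cv2.COLOR_RGB2HSV)
b=cv2.inRange(h,(100,70,40),(125,255,255)); b=cv2.morphologyEx(b,cv2.MORPH_OPEN,np.ones((3,3)))
n,l,s,ce=cv2.connectedComponentsWithStats(b)
for i in range(1,n):
    if s[i,4]>300:
        k=max(cv2.findContours((l==i).astype(np.uint8),0,1)[0],key=len)[:,0]
        P=cast(c,k,.013,True)[:,:2]; m=cv2.moments(P.astype(np.float32)[:,None]); print("blue",s[i,4],ce[i].round(),"cen",(m["m10"]/m["m00"]).__round__(4),(m["m01"]/m["m00"]).__round__(4),"rect",cv2.minAreaRect((P*1000).astype(np.float32)))
w=cv2.inRange(h,(8,40,50),(30,190,255))|b; w=cv2.morphologyEx(w,cv2.MORPH_OPEN,np.ones((5,5)))
n,l,s,ce=cv2.connectedComponentsWithStats(w)
for p in[(262,120),(365,210)]:
    i=l[p[1],p[0]]; k=max(cv2.findContours((l==i).astype(np.uint8),0,1)[0],key=len)[:,0]
    print("wood",s[i],cv2.minAreaRect((cast(c,k,.018,True)[:,:2]*1000).astype(np.float32)))
E
```

```text
3.25 [ 0.52826933 -0.30939334  0.31705872] [179.85846754  -0.18448309 179.61790246]
blue 1365 [225. 125.] cen 0.4761 -0.0611 rect ((476.10931396484375, -61.10003662109375), (45.629451751708984, 54.069313049316406), 87.5455093383789)
blue 2273 [387. 174.] cen 0.5357 0.1304 rect ((541.254638671875, 130.50071716308594), (64.68342590332031, 65.60952758789062), 46.12184143066406)
blue 2404 [238. 193.] cen 0.559 -0.049 rect ((559.817138671875, -51.081111907958984), (71.40190887451172, 71.57080078125), 87.91436767578125)
blue 1738 [386. 237.] cen 0.6142 0.1319 rect ((614.2958374023438, 132.05186462402344), (62.094459533691406, 55.5544548034668), 0.5038231611251831)
blue 1290 [246. 259.] cen 0.6427 -0.0438 rect ((642.936767578125, -43.700462341308594), (52.561092376708984, 51.24599838256836), 89.87068176269531)
wood [  177    83   117   212 18621] ((559.1747436523438, -51.44525146484375), (257.04095458984375, 116.48287963867188), 5.739223957061768)
wood [  339   122    97   155 13994] ((568.28125, 131.09536743164062), (189.0433807373047, 115.2259521484375), 1.13690984249115)
```

View pics/w2.png

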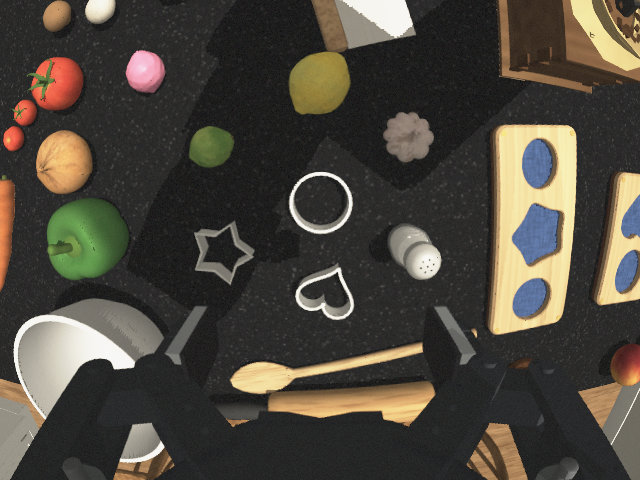

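The stock is clear here: lemon (320,83), lime (211,147), with the pink look-alike at (146,71) and the pepper at (88,238). The star cutter is at (223,252), the heart cutter at (326,293) with its point up-right at about (343,268), the round cutter at (320,202), the shaker at (412,250), and the garlic at (408,136). I'll check my choices in one close crop.

```bash
python3 - <<'E'
from h import *
c=np.load("pics/w2.npy",allow_pickle=True).item(); im=c["pixels"][:,:,::-1]
a=cv2.convertScaleAbs(im[120:330,180:450],alpha=1.3,beta=20); cv2.imwrite("pics/crop.png",cv2.resize(a,None,fx=2.8,fy=2.8,interpolation=cv2.INTER_CUBIC))
h=cv2.cvtColor(c["pixels"],cv2.COLOR_RGB2HSV)
print("cam",-c["R"].T@c["t"])
def comp(m,p):
    n,l,s,ce=cv2.connectedComponentsWithStats(m); q=np.argwhere(l>0); i=l[tuple(q[np.abs(q-[p[1],p[0]]).sum(1).argmin()])]
    return max(cv2.findContours((l==i).astype(np.uint8),0,1)[0],key=len)[:,0]
for n,m,p,z in [("lemon",cv2.inRange(h,(20,110,50),(35,255,255)),(320,83),.028),("lime",cv2.inRange(h,(33,90,30),(60,255,255)),(211,147),.021)]:
    k=comp(m,p); P=cast(c,k,z,True)[:,:2]*1000; e=cv2.fitEllipse(P.astype(np.float32)); print(n,len(k),e)
g=c["pixels"].min(2)
for n,t,p in [("heart",150,(326,293)),("star",75,(223,252)),("round",150,(320,202))]:
    k=comp((g>t).astype(np.uint8),p); hull=cv2.convexHull(k)[:,0]; P=cast(c,k,.022,True)[:,:2]*1000
    print(n,cv2.boundingRect(k),"rect",cv2.minAreaRect(P.astype(np.float32)),"circ",cv2.minEnclosingCircle(P.astype(np.float32)))
    ap=cv2.approxPolyDP(cv2.convexHull(P.astype(np.float32)),5,True)[:,0]; print(ap.round(0).tolist())
E
```

```text
cam [ 0.45235093 -0.30894183  0.38732294]
lemon 186 ((405.1768798828125, -308.56109619140625), (55.38968276977539, 65.75778198242188), 56.838497161865234)
lime 126 ((464.138916015625, -418.2046203613281), (40.63372039794922, 47.020694732666016), 14.67397403717041)
heart (295, 268, 59, 52) rect ((630.399169921875, -304.51971435546875), (59.09650421142578, 57.81357192993164), 21.3544979095459) circ ((625.2652587890625, -301.82806396484375), 34.43640899658203)
[[594.0, -292.0], [610.0, -326.0], [626.0, -336.0], [641.0, -328.0], [655.0, -289.0], [649.0, -277.0], [634.0, -273.0]]
star (194, 221, 61, 64) rect ((576.1945190429688, -411.1429748535156), (65.94025421142578, 71.27728271484375), 84.96011352539062) circ ((575.1360473632812, -414.5309753417969), 37.76445007324219)
[[542.0, -397.0], [553.0, -442.0], [596.0, -446.0], [612.0, -407.0], [573.0, -378.0]]
round (289, 172, 64, 62) rect ((523.9027709960938, -307.61492919921875), (62.59410858154297, 62.62333679199219), 70.4320068359375) circ ((524.1173095703125, -307.99859619140625), 31.79195785522461)
[[493.0, -313.0], [505.0, -333.0], [528.0, -340.0], [547.0, -330.0], [555.0, -304.0], [542.0, -282.0], [516.0, -277.0], [497.0, -291.0]]
```

View pics/crop.png

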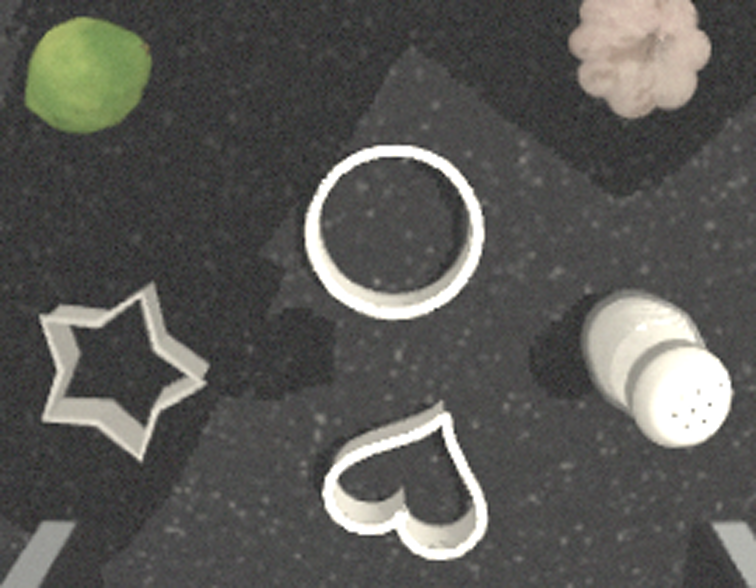

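Crop confirms the choices: star five-pointed at (124,372), heart at (405,485) with its point at (443,412), plain round cutter at (395,232), lime green at (85,75), and shaker with the perforated dome at (655,370). I'll measure the cutters from straight above.

Call:
play_rows(steps=[[[0,0,0.007],[-0.05,-0.017,0.025],1],[[0,0,0],[-0.05,-0.017,0.025],1],[[0,0,0],[-0.05,-0.017,0.025],1],[[0,0,0],[0,0,0],1],[[0,0,0],[0,0,0],1]])

```text
t: 3.92
ee_pos: [0.6783, -0.3617, 0.2451]
tcp_rot: [-180.0, 0.1, 179.3]
force: [0.3, -1.1, 0.9]
finger_gap: 0.0852
gripper_force: 0.0
```

```bash
python3 - <<'E'
from bench import r
from h import *
o=r.get_obs(); print(o["t"],o["ee_pos"],o["tcp_rot"])
c=r.read_camera("wrist"); np.save("pics/w3.npy",c,allow_pickle=True); im=c["pixels"][:,:,::-1]
print("cam",-c["R"].T@c["t"])
H=proj(c,[.625,-.30,.022],True)[0];S=proj(c,[.577,-.413,.022],True)[0];print(H,S)
L=[]
for p in(H,S):
    x,y=int(p[0])-50,int(p[1])-50; x,y=max(x,0),max(y,0); print("crop origin",x,y)
    L.append(cv2.resize(im[y:y+100,x:x+100],(400,400),interpolation=cv2.INTER_CUBIC))
cv2.imwrite("pics/crop3.png",cv2.convertScaleAbs(np.hstack(L),alpha=1.2,beta=15))
E
```

```text
3.925 [ 0.67833109 -0.36173133  0.24513567] [-1.79968436e+02  5.36785843e-02  1.79322233e+02]
cam [ 0.60214603 -0.36066705  0.31514271]
[396.72058128 158.4826894 ] [252.63154678  99.80604835]
crop origin 346 108
crop origin 202 49
```

View pics/crop3.png

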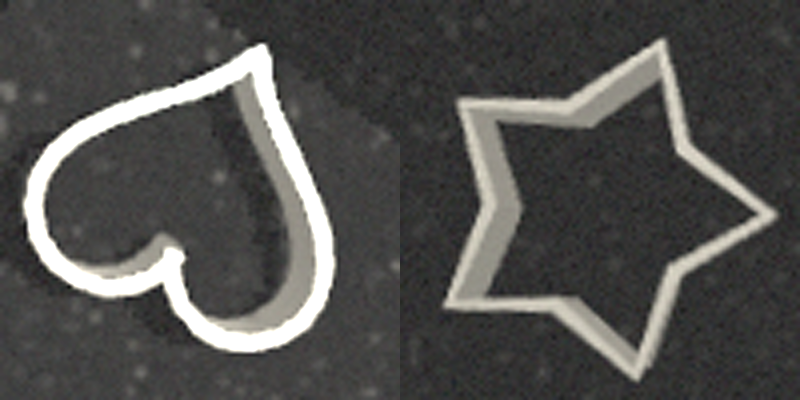

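Left: the heart, with its point at (265,45) and its notch at about (172,262). Right: the star, with its tips at (663,40), (775,214), (638,380), (448,305) and (462,102).

```bash
python3 - <<'E'
from h import *
from scipy.spatial.transform import Rotation as T
c=np.load("pics/w3.npy",allow_pickle=True).item()
tips=np.array([(663,40),(775,214),(638,380),(448,305),(462,102)])/4.+[202-100,49]
P=cast(c,tips,.022,True)[:,:2]; ctr=P.mean(0); d=P-ctr
print("star ctr",ctr.round(4),"rad",np.hypot(*d.T).round(4),"ang",np.degrees(np.arctan2(d[:,1],d[:,0])).round(1))
a=np.degrees(np.arctan2(d[:,1],d[:,0])); print("phase mod72",((a-a[0]+36)%72-36+a[0]).mean().round(2))
g=c["pixels"].min(2); n,l,s,ce=cv2.connectedComponentsWithStats((g>185).astype(np.uint8))
i=l[int(108+200/4)-30:,:][0:1,0:1]; lab=np.bincount(l[110:200,350:432].ravel())[1:].argmax()+1
k=max(cv2.findContours((l==lab).astype(np.uint8),0,1)[0],key=len)[:,0]; print(cv2.boundingRect(k))
Q=cast(c,k,.022,True)[:,:2]
tip=cast(c,[(346+265/4,108+46/4)],.022,True)[0,:2]; no=cast(c,[(346+170/4,108+266/4)],.022,True)[0,:2]
ax=(no-tip)/np.linalg.norm(no-tip); print("tip-notch",np.linalg.norm(no-tip))
for name,u in(("tipnotch",ax),):
    print("yaw",np.degrees(np.arctan2(u[1],u[0])))
# symmetric axis: extents along/perp over small yaw range -> lobes tangent line is perpendicular to axis
for y in np.arange(-10,51,5):
    u=np.array([np.cos(np.radians(y)),np.sin(np.radians(y))]);v=np.array([-u[1],u[0]]); A=Q@u;B=Q@v
    m=(B.max()+B.min())/2; far=[A[B>m].max(),A[B<m].max()]
    print(y,"L",np.ptp(A).round(4),"W",np.ptp(B).round(4),"tip off",(tip@v-m).round(4),"lobe diff",(far[0]-far[1]).round(4),"x ctr",((A.max()+A.min())/2).round(4))
print("tip",tip,"notch",no)
E
```

```text
star ctr [ 0.5775 -0.4146] rad [0.0357 0.0355 0.0359 0.0354 0.0353] ang [ 156.9   85.    12.4  -59.6 -131.2]
phase mod72 156.71
(352, 119, 77, 77)
tip-notch 0.0484705562491777
yaw -22.696633846813967
-10 L 0.0615 W 0.0643 tip off 0.0098 lobe diff 0.0064 x ctr 0.6649
-5 L 0.0619 W 0.0636 tip off 0.0133 lobe diff 0.0078 x ctr 0.6468
0 L 0.0617 W 0.0625 tip off 0.0168 lobe diff 0.0081 x ctr 0.6238
5 L 0.0614 W 0.0615 tip off 0.02 lobe diff 0.0077 x ctr 0.5962
10 L 0.0607 W 0.0604 tip off 0.0229 lobe diff 0.0052 x ctr 0.5642
15 L 0.0596 W 0.0593 tip off 0.0257 lobe diff 0.005 x ctr 0.5278
20 L 0.0583 W 0.0579 tip off 0.0283 lobe diff 0.0037 x ctr 0.4876
25 L 0.0576 W 0.0586 tip off 0.0296 lobe diff 0.0023 x ctr 0.4433
30 L 0.059 W 0.0599 tip off 0.0303 lobe diff 0.0015 x ctr 0.3945
35 L 0.0603 W 0.061 tip off 0.0309 lobe diff 0.0008 x ctr 0.3427
40 L 0.0616 W 0.0615 tip off 0.0312 lobe diff 0.0003 x ctr 0.2882
45 L 0.0628 W 0.0616 tip off 0.0312 lobe diff -0.0006 x ctr 0.2313
50 L 0.0637 W 0.0616 tip off 0.0312 lobe diff -0.0008 x ctr 0.1728
tip [ 0.59330287 -0.28774303] notch [ 0.6380199  -0.30644548]
```

```bash
python3 - <<'E'
from bench import r
from h import *
c=np.load("pics/w3.npy",allow_pickle=True).item()
g=c["pixels"].min(2); n,l,s,ce=cv2.connectedComponentsWithStats((g>185).astype(np.uint8))
lab=np.bincount(l[110:200,350:432].ravel())[1:].argmax()+1
k=max(cv2.findContours((l==lab).astype(np.uint8),0,1)[0],key=len)[:,0]
Q=cast(c,k,.022,True)[:,:2]; tip=Q[Q[:,0].argmin()]; print(tip)
for y in np.arange(-32,-15,2):
    u=np.array([np.cos(np.radians(y)),np.sin(np.radians(y))]);v=np.array([-u[1],u[0]]); A=Q@u;B=Q@v
    m=(B.max()+B.min())/2; far=[A[B>m].max(),A[B<m].max()]
    print(y,"L",np.ptp(A).round(4),"W",np.ptp(B).round(4),"tip off",(tip@v-m).round(4),"lobe diff",(far[0]-far[1]).round(4),"ctr",(u*(A.max()+A.min())/2+v*m).round(4))
o=r.get_obs(); 
y=-24; u=np.array([np.cos(np.radians(y)),np.sin(np.radians(y))])
E
```

```text
[ 0.59294328 -0.28877339]
-32 L 0.061 W 0.0646 tip off -0.0073 lobe diff -0.005 ctr [ 0.6227 -0.2987]
-30 L 0.0607 W 0.0649 tip off -0.0059 lobe diff -0.0039 ctr [ 0.6222 -0.2989]
-28 L 0.0604 W 0.065 tip off -0.0044 lobe diff -0.0029 ctr [ 0.6217 -0.2991]
-26 L 0.0599 W 0.0652 tip off -0.0029 lobe diff -0.0018 ctr [ 0.6212 -0.2993]
-24 L 0.0595 W 0.0652 tip off -0.0015 lobe diff -0.0007 ctr [ 0.6207 -0.2995]
-22 L 0.0594 W 0.0652 tip off -0.0 lobe diff 0.0004 ctr [ 0.6205 -0.2999]
-20 L 0.0599 W 0.0652 tip off 0.0014 lobe diff 0.0015 ctr [ 0.6206 -0.3003]
-18 L 0.0603 W 0.0651 tip off 0.0028 lobe diff 0.0025 ctr [ 0.6208 -0.3008]
-16 L 0.0607 W 0.0649 tip off 0.0043 lobe diff 0.0035 ctr [ 0.6209 -0.3013]
```

```bash
python3 - <<'E'
from bench import r
from h import *
from scipy.spatial.transform import Rotation as T
o=r.get_obs(); c=np.load("pics/w3.npy",allow_pickle=True).item()
R=T.from_euler("xyz",o["tcp_rot"],degrees=True).as_matrix()
for z in(.056,.06,.064,.068,.073):
    print(z,*[proj(c,o["ee_pos"]+R@[x,y,z],True)[0].round(0) for x in(.011,-.011) for y in(-.0426,.0426)])
im=c["pixels"][:,:,::-1]; cv2.imwrite("pics/tip.png",cv2.resize(np.hstack([im[290:390,140:240],im[290:390,400:500]]),None,fx=4,fy=4))
w=np.load("pics/w2.npy",allow_pickle=True).item(); print("spoon",cast(w,[(262,372),(350,350),(420,340),(472,333)],.01,True)[:,:2].round(3).tolist())
print("shaker base/top",cast(w,[(405,240)],.0,True)[:,:2].round(3),cast(w,[(180+680/2.8,120+395/2.8)],.088,True)[:,:2].round(3))
go(o,.6316,-.3045,.15,157.7)
E
```

```text
0.056 [210. 305.] [429. 305.] [217. 352.] [422. 352.]
0.06 [213. 301.] [426. 301.] [219. 347.] [420. 347.]
0.064 [215. 297.] [424. 297.] [221. 342.] [418. 342.]
0.068 [218. 293.] [421. 292.] [223. 337.] [416. 337.]
0.073 [220. 288.] [419. 288.] [226. 332.] [413. 332.]
spoon [[0.739, -0.383], [0.705, -0.273], [0.695, -0.187], [0.69, -0.119]]
shaker base/top [[ 0.57  -0.214]] [[ 0.563 -0.218]]
shift [0.0473 0.0568 0.0958] turn [-0.001  0.002  0.377] rows 2.0
```

View pics/tip.png

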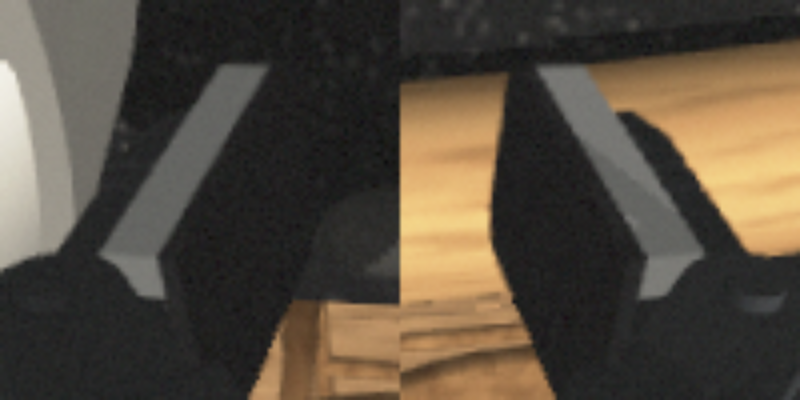

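Tip edges at px (207,306) and (534→433,306) match the model: the open fingers reach about 60 mm, and 73 mm when shut. Now I'll approach the heart.

Call:
play_rows(steps=[[[0,0,0],[0.024,0.0285,0.035],1],[[0,0,0],[0.0235,0.0285,0.035],1],[[0,0,0.185],[0,0,0.025],1],[[0,0,0.185],[0,0,0],1],[[0,0,0],[0,0,0],1]])

```text
t: 4.6
ee_pos: [0.6313, -0.3045, 0.151]
tcp_rot: [-180.0, 0.1, 158.2]
force: [0.4, 0.1, 1.1]
finger_gap: 0.0852
gripper_force: 0.0
```

```bash
python3 - <<'E'
from bench import r
from h import *
o=r.get_obs(); print(o["ee_pos"],o["tcp_rot"])
go(o,.6316,-.3045,.0795,157.7)
E
```

```text
[ 0.63127845 -0.30449722  0.15104084] [-1.79979920e+02  1.46621781e-01  1.58172377e+02]
shift [-0.0001  0.0001  0.0715] turn [-0.     0.003  0.008] rows 1.1
```

Call:
play_rows(steps=[[[0,0,0.008],[0,0,0.03],1],[[0,0,0],[0,0,0.03],1],[[0,0,0],[0,0,0.0115],1],[[0,0,0],[0,0,0],1],[[0,0,0],[0,0,0],-1]])

```text
t: 5.22
ee_pos: [0.6319, -0.3047, 0.0789]
tcp_rot: [-180.0, 0.1, 157.7]
force: [-0.3, -1.3, -0.7]
finger_gap: 0.0696
gripper_force: 0.0
```

Call:
play_rows(steps=[[[0,0,0],[0,0,0],-1],[[0,0,0],[0,0,0],-1],[[0,0,0],[0,0,0],-1],[[0,0,0],[0,0,0],-1],[[0,0,0],[0,0,0],-1]])

```text
t: 5.85
ee_pos: [0.6319, -0.3048, 0.08]
tcp_rot: [-180.0, 0.2, 157.7]
force: [-5.2, 2.0, 11.1]
finger_gap: 0.0606
gripper_force: 61.8
```

Call:
play_rows(steps=[[[0,0,0],[0,0,-0.02],-1],[[0,0,0],[0,0,-0.05],-1],[[0,0,0],[0,0,-0.05],-1],[[0,0,0],[0,0,0],-1]])

```text
t: 6.35
ee_pos: [0.6326, -0.305, 0.2035]
tcp_rot: [-179.9, 0.5, 157.7]
force: [-0.2, 0.2, 0.4]
finger_gap: 0.0606
gripper_force: 64.8
```

```bash
python3 - <<'E'
from bench import r
from h import *
o=r.get_obs(); print(o["ee_pos"],o["tcp_rot"],o["force"],o["finger_gap"])
go(o,.5403,.1305,.2,181.1)
c=r.read_camera("wrist"); cv2.imwrite("pics/w4.png",cv2.resize(c["pixels"][180:480,120:520,::-1],None,fx=1.8,fy=1.8)); np.save("pics/w4.npy",c,allow_pickle=True)
E
```

```text
[ 0.63258042 -0.30497566  0.20351482] [-179.92946288    0.50253317  157.69021259] [-0.17857194  0.1616784   0.36723403] 0.06064892174940577
shift [0.2507 0.3678 0.0009] turn [-0.003  0.008 -0.409] rows 7.1
```

View pics/w4.png

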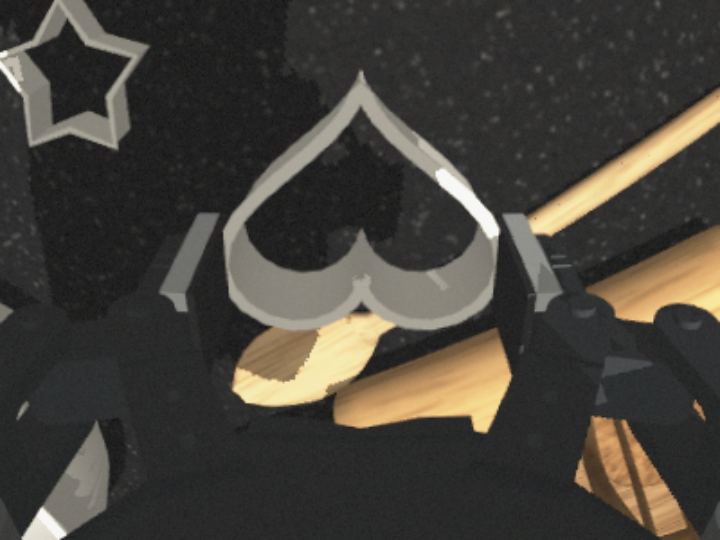

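The heart is held symmetrically between the pads at its lobes, point up at (360,75). Next I'll carry it over the heart board.

Call:
play_rows(steps=[[[0,0.008,0],[0.031,0.046,0],-1],[[0,0,0],[0.0315,0.046,0],-1],[[0,0,0],[0.0315,0.046,0],-1],[[0,0,0],[0.0315,0.046,0],-1],[[0,0,0],[0.0315,0.046,0],-1]])

```text
t: 7.02
ee_pos: [0.5727, -0.0303, 0.198]
tcp_rot: [-180.0, -0.5, 157.7]
force: [0.1, 0.7, -0.1]
finger_gap: 0.0605
gripper_force: 64.8
```

Call:
play_rows(steps=[[[0,0,0],[0.0315,0.046,0],-1],[[0,0,0],[0.0315,0.046,0],-1],[[0,0,-0.136],[0.0305,0.046,0],-1],[[0,0,-0.136],[0,0,0],-1],[[0,0,-0.137],[0,0,0],-1]])

```text
t: 7.65
ee_pos: [0.5389, 0.1321, 0.1987]
tcp_rot: [179.8, -0.5, -178.5]
force: [0.1, 0.8, -0.6]
finger_gap: 0.0601
gripper_force: 64.8
```

Call:
play_rows(steps=[[[0,0,0],[0,0,0.03],-1],[[0,0,0],[0,0,0.03],-1],[[0,0,0],[0,0,0],-1]])

```text
t: 8.02
ee_pos: [0.5381, 0.1313, 0.1373]
tcp_rot: [179.8, -0.7, -178.9]
force: [0.3, -0.3, 0.0]
finger_gap: 0.0604
gripper_force: 64.9
```

```bash
python3 - <<'E'
from bench import r
from h import *
o=r.get_obs(); print(o["ee_pos"],o["tcp_rot"],o["force"],o["finger_gap"])
go(o,.5403,.1305,.0885,181.1)
c=r.read_camera("wrist"); cv2.imwrite("pics/w5.png",cv2.resize(c["pixels"][180:480,120:520,::-1],None,fx=1.8,fy=1.8)); np.save("pics/w5.npy",c,allow_pickle=True)
E
```

```text
[0.53808787 0.13126715 0.1372664 ] [ 179.84050804   -0.69129126 -178.89053321] [ 0.31391574 -0.34200469  0.04352117] 0.06039390007365257
shift [-0.0028 -0.0009  0.0487] turn [ 0.003 -0.012  0.   ] rows 0.8
```

View pics/w5.png

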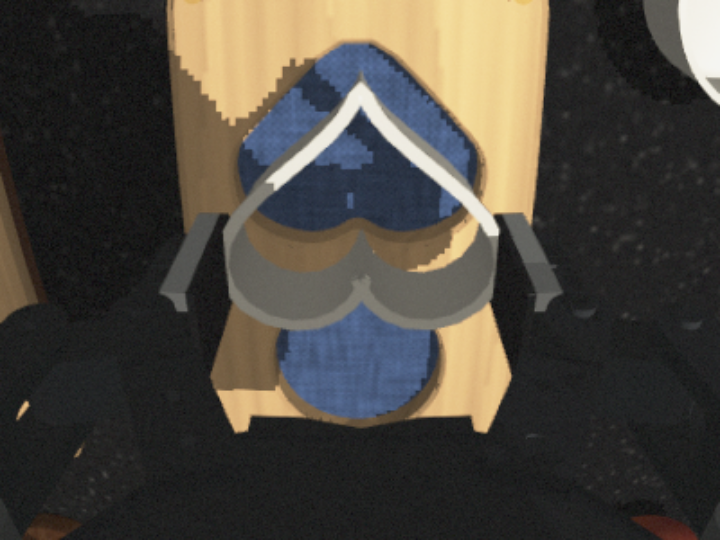

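The heart sits symmetrically over its recess at (360,140), with its axis aligned. Lowering.

Call:
play_rows(steps=[[[0,-0.012,0],[-0.003,-0.001,0.015],-1],[[0,0,0],[0,0,0.015],-1],[[0,0,0],[0,0,0.012],-1],[[0,0,0],[0,0,0],-1],[[0,0,0],[0,0,0],-1]])

```text
t: 8.7
ee_pos: [0.5423, 0.1306, 0.0974]
tcp_rot: [179.8, 0.3, -178.9]
force: [-0.6, -0.6, 0.0]
finger_gap: 0.0605
gripper_force: 64.9
```

```bash
python3 - <<'E'
from bench import r
from h import *
o=r.get_obs(); print(o["ee_pos"],o["tcp_rot"],o["force"],o["finger_gap"])
go(o,.5403,.1305,.0885,181.1)
E
```

```text
[0.54226381 0.13059273 0.09741315] [ 179.81154285    0.27894129 -178.90364702] [-0.61883082 -0.62768806  0.02645629] 0.060467673366215384
shift [ 0.002  -0.0001  0.0089] turn [ 0.003  0.005 -0.   ] rows 0.1
```

Call:
play_rows(steps=[[[0,0,0],[0.002,0,0.004],-1],[[0,0,0],[0,0,0.003],-1],[[0,0,0],[0,0,0.0015],-1],[[0,0,0],[0,0,0],-1]])

```text
t: 9.2
ee_pos: [0.5402, 0.1306, 0.0885]
tcp_rot: [179.8, 0.3, -178.9]
force: [-0.6, -0.2, -1.6]
finger_gap: 0.0605
gripper_force: 64.9
```

Call:
play_rows(steps=[[[0,0,0],[0,0,0.001],-1],[[0,0,0],[0,0,0.001],-1],[[0,0,0],[0,0,0],-1]])

```text
t: 9.57
ee_pos: [0.5403, 0.1306, 0.088]
tcp_rot: [179.8, 0.3, -178.9]
force: [-3.3, -0.8, 18.1]
finger_gap: 0.0603
gripper_force: 66.2
```

Contact with the floor. Release and back off upward.

Call:
play_rows(steps=[[[0,0,0],[0,0,0],1],[[0,0,0],[0,0,0],1],[[0,0,0],[0,0,0],1],[[0,0,0],[0,0,-0.02],1],[[0,0,0],[0,0,-0.05],1]])

```text
t: 10.2
ee_pos: [0.5392, 0.1302, 0.1556]
tcp_rot: [179.8, 0.0, -178.9]
force: [0.1, -0.5, 0.4]
finger_gap: 0.0848
gripper_force: 0.0
```

Call:
play_rows(steps=[[[0,0,0],[0,0,-0.05],1],[[0,0,0],[-0.05,-0.01,-0.03],1],[[0,0,0],[0,0,0],1]])

```text
t: 10.58
ee_pos: [0.5924, 0.1205, 0.2393]
tcp_rot: [179.8, 0.6, -179.0]
force: [-0.0, 0.6, -0.6]
finger_gap: 0.0855
gripper_force: 0.0
```

```bash
python3 - <<'E'
from bench import r
from h import *
o=r.get_obs(); print(o["ee_pos"],o["tcp_rot"],o["force"],o["finger_gap"])
c=r.read_camera("wrist"); cv2.imwrite("pics/w6.png",c["pixels"][:,:,::-1][0:300,160:560].repeat(2,0).repeat(2,1)); np.save("pics/w6.npy",c,allow_pickle=True)
g=c["pixels"].min(2); print(proj(c,[[.5283,.1303,.03]],True))
w=np.load("pics/w2.npy",allow_pickle=True).item()
# lemon: long axis by ellipse of w2: angle
E
```

```text
[0.59244684 0.12051387 0.23926655] [ 179.79239917    0.61808984 -178.95349562] [-0.01842247  0.56958617 -0.6395123 ] 0.0855043023682101
[[333.50603147 142.9008082 ]]
```

View pics/w6.png

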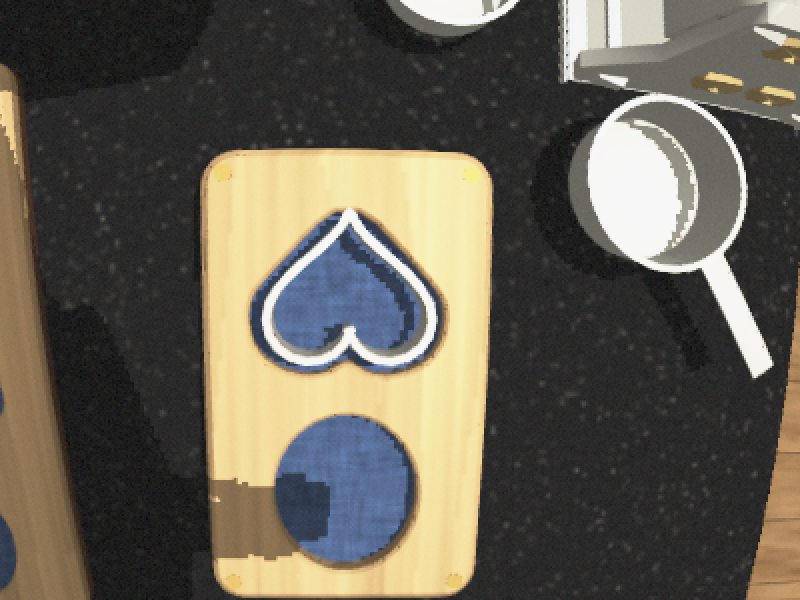

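Heart is flat in its cut-out with margin all round (centre at (350,290)). Next is the lemon, starting with a closer measurement.

```bash
python3 - <<'E'
from bench import r
from h import *
o=r.get_obs(); go(o,.475,-.35,.24,147)
E
```

```text
shift [ 0.1241 -0.4685 -0.005 ] turn [0.005 0.005 0.594] rows 7.8
```

Call:
play_rows(steps=[[[0,0.005,0],[0.0155,-0.058,0],1],[[0,0,0],[0.0155,-0.0585,0],1],[[0,0,0],[0.0155,-0.0585,0],1],[[0,0,0],[0.0155,-0.0585,0],1],[[0,0,0],[0.0155,-0.0585,0],1]])

```text
t: 11.25
ee_pos: [0.5162, -0.1735, 0.2348]
tcp_rot: [179.8, -0.1, -178.9]
force: [0.5, -0.1, 0.2]
finger_gap: 0.0856
gripper_force: 0.0
```

Call:
play_rows(steps=[[[0,0,0],[0.0155,-0.0585,0],1],[[0,0,0],[0.0155,-0.0585,0],1],[[0,0,0.15],[0.0155,-0.0585,0],1],[[0,0,0.15],[0,0,0],1],[[0,0,0.15],[0,0,0],1]])

```text
t: 11.88
ee_pos: [0.4735, -0.3487, 0.2338]
tcp_rot: [179.8, -0.3, 154.9]
force: [0.2, 0.5, -0.1]
finger_gap: 0.0856
gripper_force: 0.0
```

Call:
play_rows(steps=[[[0,0,0.144],[0,0,0],0.8],[[0,0,0],[0,0,0],0.8],[[0,0,0],[0,0,0],0.8]])

```text
t: 12.25
ee_pos: [0.4744, -0.3483, 0.2347]
tcp_rot: [179.8, -0.2, 147.3]
force: [0.9, 0.4, -0.6]
finger_gap: 0.0768
gripper_force: 0.0
```

```bash
cat >> h.py <<'E'
def blob(c,m,p):
    "contour of the mask's component nearest to pixel p"
    n,l,s,ce=cv2.connectedComponentsWithStats(cv2.morphologyEx(m,cv2.MORPH_OPEN,np.ones((3,3)))); q=np.argwhere(l>0); i=l[tuple(q[np.abs(q-[p[1],p[0]]).sum(1).argmin()])]
    return max(cv2.findContours((l==i).astype(np.uint8),0,1)[0],key=len)[:,0]
def fruit(c,name,p0):
    lo,hi,z=dict(lemon=((20,110,40),(35,255,255),.028),lime=((33,90,25),(65,255,255),.021))[name]
    k=blob(c,cv2.inRange(cv2.cvtColor(c["pixels"],cv2.COLOR_RGB2HSV),lo,hi),proj(c,[*p0,z],True)[0])
    P=(cast(c,k,z,True)[:,:2]*1000).astype(np.float32); e=cv2.fitEllipse(P); mr=cv2.minAreaRect(P)
    print(name,cv2.boundingRect(k),"ell",np.round(e[0],1),np.round(e[1],1),"long axis",round((e[2]+90)%180,1),"rect",np.round(mr[0],1),np.round(mr[1],1),round(mr[2],1))
E
python3 - <<'E'
from bench import r
from h import *
o=r.get_obs(); print(o["ee_pos"],o["tcp_rot"],o["finger_gap"])
c=r.read_camera("wrist"); np.save("pics/w7.npy",c,allow_pickle=True); print("cam",-c["R"].T@c["t"])
fruit(c,"lemon",(.405,-.308)); fruit(c,"lime",(.464,-.418))
g=blob(c,cv2.inRange(c["pixels"],(70,50,50),(255,255,255)),proj(c,[.45,-.23,.025],True)[0]); print("garlic",cv2.minEnclosingCircle((cast(c,g,.025,True)[:,:2]*1000).astype(np.float32)))
go(o,.405,-.3085,.14,146.8)
E
```

```text
[ 0.47444845 -0.34833474  0.23473756] [179.84158679  -0.18205086 147.25470179] 0.0768081057880219
cam [ 0.41051423 -0.30723354  0.30501766]
lemon (275, 80, 77, 94) ell [ 405.2 -308.6] [55.4 66.4] long axis 146.1 rect [ 405.6 -308.6] [59.1 58.8] 11.7
lime (216, 237, 51, 52) ell [ 464.4 -418.5] [41.1 48.1] long axis 112.0 rect [ 464.4 -418.7] [43.3 45. ] 58.3
garlic ((455.5129699707031, -221.56402587890625), 26.128597259521484)
shift [ 0.0797 -0.0043  0.095 ] turn [ 0.003 -0.003  0.008] rows 2.0
```

Call:
play_rows(steps=[[[0.003,-0.003,0.014],[0.04,-0.002,0.02],0.8],[[0,0,0],[0.04,-0.002,0.02],0.8],[[0,0,0],[0,0,0.04],0.8],[[0,0,0],[0,0,0.04],0.8],[[0,0,0],[0,0,0],0.8]])

```text
t: 12.92
ee_pos: [0.405, -0.3075, 0.1135]
tcp_rot: [180.0, -0.2, 146.3]
force: [0.1, -0.8, 0.7]
finger_gap: 0.0768
gripper_force: 0.0
```

```bash
python3 - <<'E'
from bench import r
from h import *
o=r.get_obs(); print(o["ee_pos"],o["tcp_rot"],o["force"]); go(o,.4052,-.3086,.081,146.4)
E
```

```text
[ 0.40501153 -0.30748938  0.11350447] [179.97547343  -0.21530679 146.34583743] [ 0.05961151 -0.77588606  0.67693118]
shift [-0.0009 -0.0008  0.0325] turn [ 0.    -0.004 -0.001] rows 0.5
```

Call:
play_rows(steps=[[[0,-0.003,0],[-0.001,-0.001,0.02],0.8],[[0,0,0],[0,0,0.0125],0.8],[[0,0,0],[0,0,0],0.8],[[0,0,0],[0,0,0],-1],[[0,0,0],[0,0,0],-1]])

```text
t: 13.55
ee_pos: [0.4062, -0.3098, 0.0842]
tcp_rot: [-180.0, 0.3, 146.3]
force: [-2.4, 0.0, 10.6]
finger_gap: 0.0531
gripper_force: 60.7
```

Call:
play_rows(steps=[[[0,0,0],[0,0,0],-1],[[0,0,0],[0,0,0],-1],[[0,0,0],[0,0,0],-1],[[0,0,0],[0,0,0],-1]])

```text
t: 14.05
ee_pos: [0.4062, -0.3098, 0.0842]
tcp_rot: [-180.0, 0.3, 146.3]
force: [-1.7, 0.8, 11.8]
finger_gap: 0.0534
gripper_force: 60.7
```

Call:
play_rows(steps=[[[0,0,0],[0,0,-0.02],-1],[[0,0,0],[0,0,-0.05],-1],[[0,0,0],[0,0,-0.06],-1],[[0,0,0],[0,0,0],-1]])

```text
t: 14.55
ee_pos: [0.4064, -0.3099, 0.2171]
tcp_rot: [-179.9, 0.7, 146.3]
force: [-0.6, -0.6, -2.1]
finger_gap: 0.0532
gripper_force: 63.6
```

```bash
python3 - <<'E'
from bench import r
from h import *
o=r.get_obs(); print(o["ee_pos"],o["tcp_rot"],o["force"]); go(o,.6143,.1320,.21,181.1)
c=r.read_camera("wrist"); np.save("pics/w8.npy",c,allow_pickle=True)
from scipy.spatial.transform import Rotation as T
k=blob(c,cv2.inRange(cv2.cvtColor(c["pixels"],cv2.COLOR_RGB2HSV),(20,110,40),(35,255,255)),(320,290)); print(cv2.boundingRect(k))
z=o["ee_pos"][2]-.081+.028; P=cast(c,k,z,True)-o["ee_pos"]; P=T.from_euler("xyz",o["tcp_rot"],degrees=True).inv().apply(P)*1000
print("lemon in tool",[np.round(v,1) for v in cv2.fitEllipse(P[:,:2].astype(np.float32))])
E
```

```text
[ 0.4063784  -0.30989658  0.21712945] [-179.88470817    0.67861113  146.27771677] [-0.5944949  -0.62135638 -2.14662177]
shift [0.0725 0.483  0.0053] turn [-0.006  0.011 -0.608] rows 7.8
(250, 240, 142, 163)
lemon in tool [array([1. , 0.6]), array([54.9, 72.1]), np.float64(89.3)]
```

Call:
play_rows(steps=[[[-0.006,0.008,0],[0.008,0.0535,0],-1],[[0,0,0],[0.008,0.0535,0],-1],[[0,0,0],[0.008,0.0535,0],-1],[[0,0,0],[0.008,0.0535,0],-1],[[0,0,0],[0.008,0.0535,0],-1]])

```text
t: 15.22
ee_pos: [0.521, -0.0628, 0.2126]
tcp_rot: [179.7, -0.4, 146.3]
force: [1.3, -0.3, -1.1]
finger_gap: 0.0532
gripper_force: 63.7
```

Call:
play_rows(steps=[[[0,0,0],[0.008,0.0535,0],-1],[[0,0,0],[0.008,0.0535,0],-1],[[0,0,0],[0.008,0.0535,0],-1],[[0,0,-0.15],[0.008,0.0535,0],-1],[[0,0,-0.15],[0,0,0],-1]])

```text
t: 15.85
ee_pos: [0.6134, 0.1343, 0.2132]
tcp_rot: [179.7, -0.2, 163.9]
force: [-0.8, -0.5, -1.2]
finger_gap: 0.0533
gripper_force: 63.7
```

Call:
play_rows(steps=[[[0,0,-0.154],[0,0,0],-1],[[0,0,-0.154],[0,0,0.02],-1],[[0,0,0],[0,0,0.04],-1],[[0,0,0],[0,0,0.025],-1],[[0,0,0],[0,0,0],-1]])

```text
t: 16.48
ee_pos: [0.6119, 0.1316, 0.1273]
tcp_rot: [179.6, -0.3, -178.9]
force: [0.8, 0.2, -0.5]
finger_gap: 0.0533
gripper_force: 63.7
```

```bash
python3 - <<'E'
from bench import r
from h import *
o=r.get_obs(); print(o["ee_pos"],o["tcp_rot"],o["force"],o["finger_gap"]); go(o,.6153,.1320,.092,181.1)
E
```

```text
[0.61185238 0.13156491 0.12726779] [ 179.63566845   -0.34673986 -178.89806383] [ 0.78107132  0.20802094 -0.48371108] 0.05329140313162337
shift [-0.0037  0.0001  0.0352] turn [ 0.006 -0.006  0.   ] rows 0.6
```

Call:
play_rows(steps=[[[0.006,-0.006,0],[-0.0035,0,0.01],-1],[[0,0,0],[0,0,0.012],-1],[[0,0,0],[0,0,0.01],-1],[[0,0,0],[0,0,0],-1],[[0,0,0],[0,0,0],-1]])

```text
t: 17.1
ee_pos: [0.6168, 0.1319, 0.0986]
tcp_rot: [179.9, 0.3, -178.9]
force: [0.1, 0.3, -1.5]
finger_gap: 0.0533
gripper_force: 63.7
```

Call:
play_rows(steps=[[[0,0,0],[0.0015,0,0.003],-1],[[0,0,0],[0,0,0.003],-1],[[0,0,0],[0,0,0.001],-1],[[0,0,0],[0,0,0],-1]])

```text
t: 17.6
ee_pos: [0.6154, 0.1319, 0.0923]
tcp_rot: [180.0, 0.4, -178.9]
force: [-2.5, -0.3, 9.1]
finger_gap: 0.0535
gripper_force: 64.6
```

Contact at the expected height. Release and retreat.

Call:
play_rows(steps=[[[0,0,0],[0,0,0],0.8],[[0,0,0],[0,0,0],0.8],[[0,0,0],[0,0,0],0.8],[[0,0,0],[0,0,0],0.8],[[0,0,0],[0,0,-0.02],0.8]])

```text
t: 18.23
ee_pos: [0.6146, 0.1318, 0.1109]
tcp_rot: [180.0, 0.2, -178.9]
force: [0.2, -0.1, 0.8]
finger_gap: 0.0769
gripper_force: 0.0
```

Call:
play_rows(steps=[[[0,0,0],[0,0,-0.05],1],[[0,0,0],[0,0,-0.05],1],[[0,0,0],[-0.05,0,-0.025],1],[[0,0,0],[0,0,0],1]])

```text
t: 18.73
ee_pos: [0.6669, 0.1326, 0.2407]
tcp_rot: [179.9, 0.7, -178.9]
force: [-1.2, -1.0, 0.5]
finger_gap: 0.0855
gripper_force: 0.0
```

```bash
python3 - <<'E'
from bench import r
from h import *
o=r.get_obs(); print(o["t"],o["ee_pos"],o["tcp_rot"],o["force"],o["finger_gap"])
c=r.read_camera("wrist"); np.save("pics/w9.npy",c,allow_pickle=True); cv2.imwrite("pics/w9.png",c["pixels"][:,:,::-1]); print("cam",-c["R"].T@c["t"])
k=blob(c,cv2.inRange(cv2.cvtColor(c["pixels"],cv2.COLOR_RGB2HSV),(22,150,60),(33,255,255)),proj(c,[.614,.132,.036],True)[0]); P=(cast(c,k,.036,True)[:,:2]*1000).astype(np.float32); print(cv2.boundingRect(k),cv2.fitEllipse(P))
go(o,.63,-.38,.2,175)
E
```

```text
18.725 [0.66687011 0.13258125 0.24066292] [ 179.9220634     0.73464308 -178.92084932] [-1.16436766 -1.04010307  0.51908082] 0.08545145354092727
cam [0.58986052 0.13113164 0.30971195]
(304, 178, 49, 26) ((636.6661987304688, 136.7727508544922), (13.814130783081055, 36.22936248779297), 23.592365264892578)
shift [ 0.047  -0.5118  0.0394] turn [0.002 0.013 0.106] rows 8.2
```

```bash
python3 - <<'E'
from h import *
c=np.load("pics/w9.npy",allow_pickle=True).item(); h=cv2.cvtColor(c["pixels"],cv2.COLOR_RGB2HSV)
u,v=proj(c,[.614,.132,.036],True)[0].astype(int); print(u,v)
print("col",[h[y,u].tolist() for y in range(v-60,v+61,10)]); print("row",[h[v,x].tolist() for x in range(u-70,u+71,10)])
k=blob(c,cv2.inRange(h,(23,90,30),(40,255,255)),(u,v)); P=(cast(c,k,.036,True)[:,:2]*1000).astype(np.float32); print(cv2.boundingRect(k),cv2.fitEllipse(P))
E
```

```text
319 157
col [[24, 83, 245], [24, 83, 246], [26, 146, 237], [27, 144, 244], [27, 139, 244], [29, 127, 245], [29, 124, 246], [28, 131, 244], [27, 141, 242], [26, 150, 238], [24, 146, 201], [24, 78, 246], [20, 18, 42]]
row [[16, 104, 140], [22, 89, 243], [23, 87, 244], [17, 103, 144], [26, 139, 211], [26, 143, 220], [28, 133, 245], [29, 124, 246], [30, 109, 247], [29, 128, 245], [28, 130, 244], [18, 115, 195], [24, 78, 246], [23, 84, 245], [21, 93, 242]]
(282, 112, 77, 92) ((614.323974609375, 132.36416625976562), (54.938621520996094, 65.12982177734375), 90.49678802490234)
```

Lemon centre measured at (0.614, 0.132), right over the hollow and at the seated size. Now the star: the tip at 84.7° gives tool yaw 174.7, with the grip point 6 mm toward the tip.

```bash
python3 - <<'E'
from bench import r
from h import *
o=r.get_obs(); go(o,.5781,-.4086,.15,174.7)
E
```

```text
shift [ 0.0979 -0.5395  0.0871] turn [0.002 0.008 0.111] rows 8.9
```

Call:
play_rows(steps=[[[0,0.008,0],[0.01,-0.054,0],1],[[0,0,0],[0.01,-0.054,0],1],[[0,0,0],[0.01,-0.054,0],1],[[0,0,0],[0.01,-0.054,0],1],[[0,0,0],[0.01,-0.054,0],1]])

```text
t: 19.4
ee_pos: [0.6181, -0.1394, 0.2363]
tcp_rot: [179.9, -0.2, -178.9]
force: [-0.0, -0.7, -0.7]
finger_gap: 0.0852
gripper_force: 0.0
```

Call:
play_rows(steps=[[[0,0,0],[0.01,-0.054,0],1],[[0,0,0],[0.01,-0.054,0],1],[[0,0,0],[0.01,-0.054,0],1],[[0,0,0],[0.01,-0.054,0],1],[[0,0,0.111],[0.008,-0.0535,0],1]])

```text
t: 20.02
ee_pos: [0.5755, -0.4095, 0.2361]
tcp_rot: [179.9, -0.2, 174.6]
force: [-0.4, 0.7, 0.2]
finger_gap: 0.0853
gripper_force: 0.0
```

Call:
play_rows(steps=[[[0,0,0],[0,0,0.03],1],[[0,0,0],[0,0,0.04],1],[[0,0,0],[0,0,0.03],1],[[0,0,0],[0,0,0],1]])

```text
t: 20.52
ee_pos: [0.5753, -0.4074, 0.134]
tcp_rot: [179.8, -0.4, 174.7]
force: [0.2, 0.2, 0.4]
finger_gap: 0.0856
gripper_force: 0.0
```

```bash
python3 - <<'E'
from bench import r
from h import *
o=r.get_obs(); print(o["ee_pos"],o["tcp_rot"]); go(o,.5781,-.4086,.080,174.7)
E
```

```text
[ 0.57529499 -0.40735033  0.1340009 ] [179.77524999  -0.39682546 174.74474118]
shift [-0.0033 -0.0012  0.054 ] turn [ 0.004 -0.007  0.001] rows 0.9
```

Call:
play_rows(steps=[[[0.004,-0.006,0],[-0.003,-0.001,0.02],1],[[0,0,0],[0,0,0.02],1],[[0,0,0],[0,0,0.014],1],[[0,0,0],[0,0,0],1],[[0,0,0],[0,0,0],1]])

```text
t: 21.15
ee_pos: [0.5797, -0.4101, 0.0829]
tcp_rot: [-179.8, 0.2, 174.7]
force: [0.8, -0.3, 0.2]
finger_gap: 0.0854
gripper_force: 0.0
```

```bash
python3 - <<'E'
from bench import r
from h import *
o=r.get_obs(); print(o["ee_pos"],o["tcp_rot"]); go(o,.5781,-.4086,.080,174.7)
E
```

```text
[ 0.57971416 -0.41007801  0.08291058] [-179.78547047    0.24399781  174.73803406]
shift [0.0018 0.0013 0.0029] turn [-0.004  0.004  0.001] rows 0.1
```

Call:
play_rows(steps=[[[0,0,0],[0.002,0.001,0.003],1],[[0,0,0],[0,0,0],-1],[[0,0,0],[0,0,0],-1],[[0,0,0],[0,0,0],-1],[[0,0,0],[0,0,0],-1]])

```text
t: 21.78
ee_pos: [0.5777, -0.4092, 0.0807]
tcp_rot: [-179.7, 0.3, 174.7]
force: [-3.7, -0.4, 8.3]
finger_gap: 0.0582
gripper_force: 60.6
```

Call:
play_rows(steps=[[[0,0,0],[0,0,0],-1],[[0,0,0],[0,0,0],-1],[[0,0,0],[0,0,0],-1]])

```text
t: 22.15
ee_pos: [0.5777, -0.4092, 0.0807]
tcp_rot: [-179.7, 0.3, 174.7]
force: [-3.5, 0.2, 9.0]
finger_gap: 0.0581
gripper_force: 60.7
```

Call:
play_rows(steps=[[[0,0,0],[0,0,-0.02],-1],[[0,0,0],[0,0,-0.05],-1],[[0,0,0],[0,0,-0.06],-1],[[0,0,0],[0,0,0],-1]])

```text
t: 22.65
ee_pos: [0.5784, -0.409, 0.2159]
tcp_rot: [-179.5, 0.7, 174.8]
force: [1.1, 0.0, -1.0]
finger_gap: 0.058
gripper_force: 62.8
```

```bash
python3 - <<'E'
from bench import r
from h import *
o=r.get_obs(); print(o["ee_pos"],o["tcp_rot"],o["force"],o["finger_gap"])
c=r.read_camera("wrist"); cv2.imwrite("pics/w10.png",cv2.resize(c["pixels"][200:350,210:430,::-1],None,fx=3.6,fy=3.6,interpolation=cv2.INTER_CUBIC)); np.save("pics/w10.npy",[c,o],allow_pickle=True)
E
```

```text
[ 0.57836089 -0.40904018  0.21587338] [-179.4931052     0.6602789   174.75275867] [ 1.13352568  0.01716263 -0.96171297] 0.05796813586298338
```

View pics/w10.png

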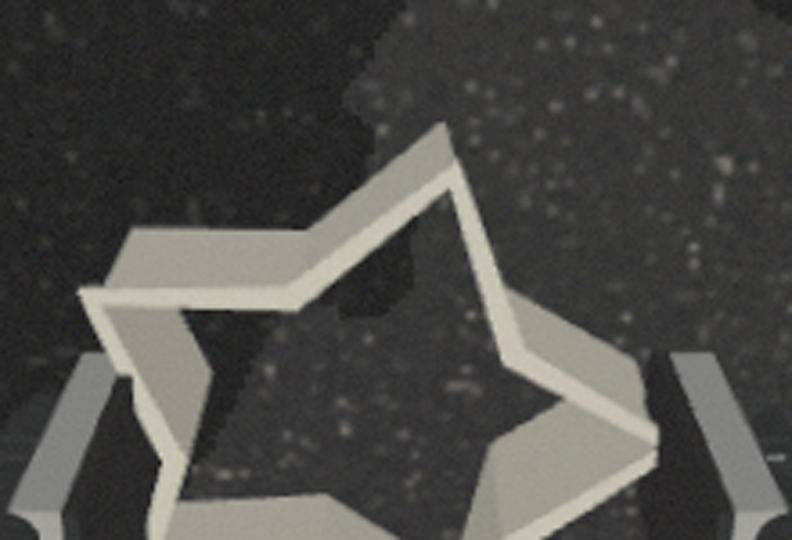

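Star is held: its right tip (658,437) is against the right pad and its notch is at the left pad. The rim tips at (82,292), (455,165) and (658,437) will give its pose in the hand.

```bash
python3 - <<'E'
from h import *
from scipy.spatial.transform import Rotation as T
c,o=np.load("pics/w10.npy",allow_pickle=True)
px=np.array([(84,293),(455,166),(657,440)])/3.6+[210,200]; R=T.from_euler("xyz",o["tcp_rot"],degrees=True)
ang=np.radians([90+144,90+72,90])  # guess: right pad = tool +y
for zt in(.056,.0587,.062):
    P=R.inv().apply(cast(c,px,o["ee_pos"][2]-zt,True)-o["ee_pos"])[:,:2]*1000
    d=[np.linalg.norm(P[0]-P[1]),np.linalg.norm(P[1]-P[2]),np.linalg.norm(P[0]-P[2])]
    # circle of 3 known-radius tips: least squares rigid fit (Kabsch) to tips of radius 36, both winding orders
    for s in(1,-1):
        M=36*np.c_[np.cos(s*np.radians([-144,-72,0])),np.sin(s*np.radians([-144,-72,0]))]
        a=P-P.mean(0);b=M-M.mean(0); th=np.arctan2((b[:,0]*a[:,1]-b[:,1]*a[:,0]).sum(),(a*b).sum()); Rm=np.array([[np.cos(th),-np.sin(th)],[np.sin(th),np.cos(th)]])
        ctr=P.mean(0)-Rm@M.mean(0); print(zt,s,np.round(d,1),"ctr in tool",ctr.round(1),"tip angle in tool",np.degrees(th).round(1),"res",np.abs(a-b@Rm.T).max().round(1))
E
```

```text
0.056 1 [40.9 38.7 63.4] ctr in tool [ 1.6 -4.8] tip angle in tool 88.4 res 2.6
0.056 -1 [40.9 38.7 63.4] ctr in tool [39.   5.8] tip angle in tool 123.1 res 31.2
0.0587 1 [41.8 39.6 64.8] ctr in tool [ 0.4 -4.7] tip angle in tool 88.4 res 2.0
0.0587 -1 [41.8 39.6 64.8] ctr in tool [37.8  5.8] tip angle in tool 123.1 res 31.5
0.062 1 [42.9 40.6 66.5] ctr in tool [-1.1 -4.7] tip angle in tool 88.4 res 1.3
0.062 -1 [42.9 40.6 66.5] ctr in tool [36.3  5.8] tip angle in tool 123.1 res 31.9
```

```bash
python3 - <<'E'
from bench import r
from h import *
o=r.get_obs(); go(o,.5615,-.0438,.21,149)
E
```

```text
shift [4.950e-02 3.617e-01 2.000e-04] turn [-0.004  0.009  0.449] rows 5.8
```

Call:
play_rows(steps=[[[0,0,0],[0.007,0.0515,0],-1],[[0,0,0],[0.007,0.0517,0],-1],[[0,0,0],[0.007,0.0517,0],-1],[[0,0,0],[0.007,0.0517,0],-1],[[0,0,0],[0.007,0.0517,0],-1]])

```text
t: 23.32
ee_pos: [0.5654, -0.1461, 0.2076]
tcp_rot: [-179.8, 0.1, 174.7]
force: [1.4, -0.0, 0.6]
finger_gap: 0.0581
gripper_force: 62.8
```

Call:
play_rows(steps=[[[0,0,0],[0.007,0.0517,0],-1],[[0,0,0.15],[0.0075,0.0517,0],-1],[[0,0,0.15],[0,0,0],-1],[[0,0,0.149],[0,0,0],-1],[[0,0,0],[0,0,0],-1]])

```text
t: 23.95
ee_pos: [0.5608, -0.0433, 0.2073]
tcp_rot: [-179.9, 0.2, 149.1]
force: [1.1, -0.1, -0.2]
finger_gap: 0.0578
gripper_force: 62.8
```

Call:
play_rows(steps=[[[0,0,0],[0,0,0.03],-1],[[0,0,0],[0,0,0.03],-1],[[0,0,0],[0,0,0.02],-1],[[0,0,0],[0,0,0],-1],[[0,0,0],[0,0,0],-1]])

```text
t: 24.58
ee_pos: [0.5615, -0.044, 0.1284]
tcp_rot: [-179.9, 0.3, 149.1]
force: [-0.2, 0.6, -0.6]
finger_gap: 0.0577
gripper_force: 62.9
```

```bash
python3 - <<'E'
from bench import r
from h import *
o=r.get_obs(); print(o["ee_pos"],o["tcp_rot"],o["finger_gap"]); go(o,.5615,-.0438,.089,149)
E
```

```text
[ 0.56152102 -0.04398845  0.12842969] [-179.92544115    0.29438822  149.09020275] 0.057664457673013716
shift [0.0003 0.0002 0.0394] turn [-0.001  0.005  0.002] rows 0.6
```

Call:
play_rows(steps=[[[0,0,0],[0,0,0.015],-1],[[0,0,0],[0,0,0.015],-1],[[0,0,0],[0,0,0.004],-1],[[0,0,0],[0,0,0],-1],[[0,0,0],[0,0,0],-1]])

```text
t: 25.2
ee_pos: [0.5616, -0.044, 0.0941]
tcp_rot: [-179.9, 0.3, 149.0]
force: [0.5, 0.1, -0.5]
finger_gap: 0.0576
gripper_force: 62.8
```

Call:
play_rows(steps=[[[0,0,0],[0,0,0.003],-1],[[0,0,0],[0,0,0.001],-1],[[0,0,0],[0,0,0],-1]])

```text
t: 25.58
ee_pos: [0.5615, -0.044, 0.0899]
tcp_rot: [-179.9, 0.3, 149.0]
force: [-0.5, -0.4, -0.2]
finger_gap: 0.0577
gripper_force: 62.8
```

Call:
play_rows(steps=[[[0,0,0],[0,0,0.001],-1],[[0,0,0],[0,0,0.001],-1],[[0,0,0],[0,0,0],-1]])

```text
t: 25.95
ee_pos: [0.5615, -0.044, 0.0887]
tcp_rot: [-179.9, 0.3, 149.0]
force: [-2.9, 0.8, 10.6]
finger_gap: 0.0579
gripper_force: 64.0
```

Call:
play_rows(steps=[[[0,0,0],[0,0,0],1],[[0,0,0],[0,0,0],1],[[0,0,0],[0,0,0],1],[[0,0,0],[0,0,0],1],[[0,0,0],[0,0,-0.02],1]])

```text
t: 26.58
ee_pos: [0.5609, -0.0438, 0.107]
tcp_rot: [-179.9, 0.1, 149.0]
force: [-0.4, -0.0, -1.1]
finger_gap: 0.0855
gripper_force: 0.0
```

Call:
play_rows(steps=[[[0,0,0],[0,0,-0.05],1],[[0,0,0],[0,0,-0.05],1],[[0,0,0],[-0.05,0,-0.03],1],[[0,0,0],[0,0,0],1]])

```text
t: 27.08
ee_pos: [0.6062, -0.0706, 0.2407]
tcp_rot: [180.0, 0.6, 149.0]
force: [0.1, 0.1, -0.4]
finger_gap: 0.0858
gripper_force: 0.0
```

```bash
python3 - <<'E'
from bench import r
from h import *
o=r.get_obs(); print(o["t"],o["ee_pos"],o["tcp_rot"],o["force"],o["finger_gap"])
c=r.read_camera("wrist"); np.save("pics/w11.npy",c,allow_pickle=True); im=c["pixels"][:,:,::-1]
u,v=proj(c,[.5587,-.0485,.03],True)[0].astype(int); print(u,v,-c["R"].T@c["t"])
cv2.imwrite("pics/w11.png",cv2.resize(im[max(v-75,0):v+75,max(u-100,0):u+100],None,fx=4,fy=4))
go(o,.49,-.49,.24,110)
E
```

```text
27.075 [ 0.60615426 -0.07056024  0.24065059] [179.97763954   0.6096022  148.95706085] [ 0.09123289  0.07962911 -0.41714504] 0.0857751919800637
311 158 [ 0.54030301 -0.03075553  0.3098886 ]
shift [-0.1168 -0.4193  0.0017] turn [0.004 0.01  0.68 ] rows 7.0
```

View pics/w11.png

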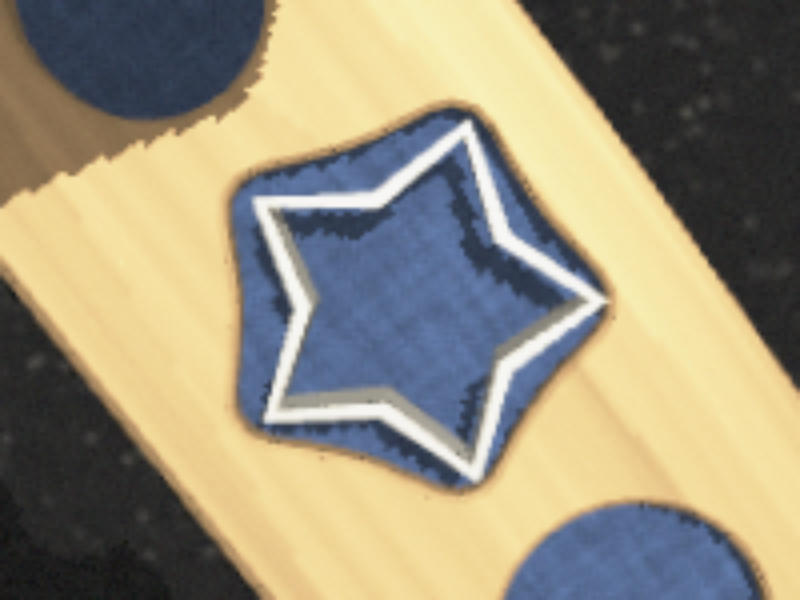

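Star lies inside its cut-out, nearer the right-hand tip (607,300). I'll check its flatness numerically while moving to the lime.

Call:
play_rows(steps=[[[0,0.006,0],[-0.0146,-0.0524,0],1],[[0,0,0],[-0.0146,-0.0524,0],1],[[0,0,0],[-0.0146,-0.0524,0],1],[[0,0,0],[-0.0146,-0.0524,0],1],[[0,0,0],[-0.0146,-0.0524,0],1]])

```text
t: 27.75
ee_pos: [0.5302, -0.3321, 0.2372]
tcp_rot: [-179.9, -0.2, 149.0]
force: [0.2, -0.3, -0.0]
finger_gap: 0.0854
gripper_force: 0.0
```

Call:
play_rows(steps=[[[0,0,0],[-0.0146,-0.0524,0],1],[[0,0,0],[-0.0146,-0.0524,0],1],[[0,0,0.136],[-0.0146,-0.0524,0],1],[[0,0,0.136],[0,0,0],1],[[0,0,0.136],[0,0,0],1]])

```text
t: 28.38
ee_pos: [0.4872, -0.4884, 0.2367]
tcp_rot: [-179.9, -0.2, 125.3]
force: [0.0, 0.4, -0.3]
finger_gap: 0.0855
gripper_force: 0.0
```

Call:
play_rows(steps=[[[0,0,0.136],[0,0,0],0.6],[[0,0,0.136],[0,0,0],0.6],[[0,0,0],[0,0,0],0.6],[[0,0,0],[0,0,0],0.6]])

```text
t: 28.88
ee_pos: [0.488, -0.4882, 0.238]
tcp_rot: [-179.9, -0.1, 110.2]
force: [-0.1, -0.0, -1.0]
finger_gap: 0.0685
gripper_force: 0.0
```

```bash
python3 - <<'E'
from bench import r
from h import *
c=np.load("pics/w11.npy",allow_pickle=True).item(); u,v=311,158
px=np.array([(470,125),(607,300),(476,480),(268,418),(256,203)])/4.+[u-100,v-75]
for z in(.022,.03,.038):
    P=cast(c,px,z,True)[:,:2]*1000; print(z,P.mean(0).round(1),np.hypot(*(P-P.mean(0)).T).round(1))
o=r.get_obs(); print(o["ee_pos"],o["tcp_rot"],o["finger_gap"])
c=r.read_camera("wrist"); print("cam",-c["R"].T@c["t"]); fruit(c,"lime",(.464,-.418))
go(o,.4644,-.4185,.15,108)
E
```

```text
0.022 [560.7 -47.3] [36.5 37.1 36.6 36.4 36.6]
0.03 [560.1 -46.9] [35.5 36.1 35.6 35.4 35.6]
0.038 [559.6 -46.4] [34.5 35.1 34.6 34.4 34.6]
[ 0.488019   -0.48820647  0.23796537] [-1.79869089e+02 -7.51010404e-02  1.10233286e+02] 0.06849034031345033
cam [ 0.46196411 -0.41654181  0.30813367]
lime (295, 102, 55, 64) ell [ 464.2 -418. ] [40.5 46.5] long axis 109.3 rect [ 464.6 -418.1] [43.  41.9] 65.4
shift [0.0735 0.0021 0.0881] turn [-0.002 -0.001  0.039] rows 1.8
```

Call:
play_rows(steps=[[[0,0,0],[0.037,0.001,0.01],0.6],[[0,0,0],[0.037,0.001,0.01],0.6],[[0,0,0.02],[0,0,0.05],0.6],[[0,0,0],[0,0,0.05],0.6],[[0,0,0],[0,0,0],0.6]])

```text
t: 29.55
ee_pos: [0.4635, -0.4175, 0.1158]
tcp_rot: [-179.8, -0.3, 109.0]
force: [0.4, -0.0, 0.2]
finger_gap: 0.0681
gripper_force: 0.0
```

```bash
python3 - <<'E'
from bench import r
from h import *
o=r.get_obs(); print(o["ee_pos"],o["tcp_rot"]); go(o,.4643,-.4182,.083,109)
E
```

```text
[ 0.46353727 -0.41746536  0.1158143 ] [-179.75059788   -0.33662423  108.98701293]
shift [-0.0011  0.0006  0.0328] turn [-0.004 -0.006 -0.   ] rows 0.5
```

Call:
play_rows(steps=[[[0,0,0],[-0.001,0.0005,0.02],0.6],[[0,0,0],[0,0,0.013],0.6],[[0,0,0],[0,0,0],0.6],[[0,0,0],[0,0,0],-1],[[0,0,0],[0,0,0],-1]])

```text
t: 30.18
ee_pos: [0.4655, -0.4196, 0.087]
tcp_rot: [-179.9, 0.1, 108.9]
force: [-0.7, 1.5, 3.4]
finger_gap: 0.0382
gripper_force: 59.8
```

Call:
play_rows(steps=[[[0,0,0],[0,0,0],-1],[[0,0,0],[0,0,0],-1],[[0,0,0],[0,0,0],-1],[[0,0,0],[0,0,0],-1]])

```text
t: 30.68
ee_pos: [0.4655, -0.4196, 0.087]
tcp_rot: [-179.9, 0.1, 108.9]
force: [-0.4, 1.2, 5.9]
finger_gap: 0.0382
gripper_force: 59.6
```

Call:
play_rows(steps=[[[0,0,0],[0,0,-0.02],-1],[[0,0,0],[0,0,-0.05],-1],[[0,0,0],[0,0,-0.06],-1],[[0,0,0],[0,0,0],-1]])

```text
t: 31.18
ee_pos: [0.4663, -0.4202, 0.2218]
tcp_rot: [179.9, 0.5, 108.9]
force: [-0.4, -0.5, -1.4]
finger_gap: 0.0382
gripper_force: 60.5
```

```bash
python3 - <<'E'
from bench import r
from h import *
from scipy.spatial.transform import Rotation as T
o=r.get_obs(); print(o["ee_pos"],o["tcp_rot"],o["force"],o["finger_gap"])
c=r.read_camera("wrist")
k=blob(c,cv2.inRange(cv2.cvtColor(c["pixels"],cv2.COLOR_RGB2HSV),(33,90,25),(65,255,255)),(320,290)); print(cv2.boundingRect(k))
P=cast(c,k,o["ee_pos"][2]-.062,True)-o["ee_pos"]; P=T.from_euler("xyz",o["tcp_rot"],degrees=True).inv().apply(P)*1000
print("lime in tool",[np.round(v,1) for v in cv2.fitEllipse(P[:,:2].astype(np.float32))])
go(o,.4756,-.0600,.215,185.7)
E
```

```text
[ 0.46629354 -0.42017077  0.2217908 ] [179.89805004   0.49365332 108.91503548] [-0.44125376 -0.49923618 -1.39560561] 0.03815994574472801
(272, 259, 97, 110)
lime in tool [array([2.4, 0.4]), array([39.8, 49.7]), np.float64(91.5)]
shift [0.3378 0.1256 0.0041] turn [-0.004  0.008 -1.34 ] rows 7.2
```

```bash
python3 - <<'E'
from bench import r
from h import *
c=np.load("pics/w1.npy",allow_pickle=True).item(); s=r.read_camera("side")
print("base",cast(c,[(193,53),(296,47)],0.,True)[:,:2].round(3).tolist())
print("side base right corner",cast(s,[(229,262),(165,268)],0.).round(3)[:,:2].tolist())
# height of top box edge: side px (226,205) above the base corner (229,262)
b=cast(s,[(229,262)],0.)[0]
for z in(.1,.12,.14,.16,.18,.2,.24): print(z,proj(s,[b[0],b[1],z])[0].round(0))
o=r.get_obs(); go(o,.4735,-.0602,.215,5.7)
E
```

```text
base [[0.381, -0.105], [0.382, 0.022]]
side base right corner [[0.375, -0.113], [0.243, -0.087]]
0.1 [225. 220.]
0.12 [224. 212.]
0.14 [223. 203.]
0.16 [222. 194.]
0.18 [222. 185.]
0.2 [221. 176.]
0.24 [219. 157.]
shift [0.3369 0.1241 0.0013] turn [1.000e-03 2.000e-03 1.801e+00] rows 9.6
```

Call:
play_rows(steps=[[[0,0,0],[0.048,0.0177,0],-1],[[0,0,0],[0.048,0.0177,0],-1],[[0,0,0],[0.048,0.0177,0],-1],[[0,0,0],[0.048,0.0177,0],-1],[[0,0,0],[0.048,0.0177,0],-1]])

```text
t: 31.9
ee_pos: [0.4707, -0.1618, 0.2145]
tcp_rot: [-179.8, -0.1, 108.9]
force: [1.1, -0.5, -0.4]
finger_gap: 0.0379
gripper_force: 60.5
```

Call:
play_rows(steps=[[[0,0,0],[0.048,0.0177,0],-1],[[0,0,0.16],[0.048,0.0177,0],-1],[[0,0,0.164],[0,0,0],-1],[[0,0,0.164],[0,0,0],-1],[[0,0,0.164],[0,0,0],-1]])

```text
t: 32.52
ee_pos: [0.4733, -0.0609, 0.2145]
tcp_rot: [-179.8, 0.1, 71.3]
force: [0.9, -0.5, -0.8]
finger_gap: 0.0381
gripper_force: 60.5
```

Call:
play_rows(steps=[[[0,0,0.164],[0,0,0],-1],[[0,0,0.164],[0,0,0],-1],[[0,0,0.164],[0,0,0],-1],[[0,0,0.164],[0,0,0],-1],[[0,0,0.164],[0,0,0],-1]])

```text
t: 33.15
ee_pos: [0.4733, -0.0612, 0.2144]
tcp_rot: [-179.9, 0.2, 24.3]
force: [-0.2, 0.6, -0.2]
finger_gap: 0.0379
gripper_force: 60.5
```

Call:
play_rows(steps=[[[0,0,0.164],[0,0,0],-1],[[0,0,0.164],[0,0,0.04],-1],[[0,0,0],[0,0,0.04],-1],[[0,0,0],[0,0,0],-1],[[0,0,0],[0,0,0],-1]])

```text
t: 33.78
ee_pos: [0.4737, -0.0613, 0.136]
tcp_rot: [180.0, 0.1, 5.8]
force: [1.6, -0.1, -0.6]
finger_gap: 0.038
gripper_force: 60.6
```

```bash
python3 - <<'E'
from bench import r
from h import *
o=r.get_obs(); print(o["ee_pos"],o["tcp_rot"],o["finger_gap"]); go(o,.4735,-.0602,.095,5.7)
E
```

```text
[ 0.47373404 -0.0613361   0.13597163] [1.79984330e+02 1.29359977e-01 5.78763498e+00] 0.03799899289301978
shift [-0.     -0.0012  0.041 ] turn [0.    0.002 0.002] rows 0.7
```

Call:
play_rows(steps=[[[0,0,0],[0,-0.001,0.015],-1],[[0,0,0],[0,0,0.015],-1],[[0,0,0],[0,0,0.007],-1],[[0,0,0],[0,0,0],-1],[[0,0,0],[0,0,0],-1]])

```text
t: 34.4
ee_pos: [0.4736, -0.0604, 0.0988]
tcp_rot: [180.0, 0.1, 5.8]
force: [-0.3, -0.5, 0.6]
finger_gap: 0.0378
gripper_force: 60.6
```

Call:
play_rows(steps=[[[0,0,0],[0,0,0.002],-1],[[0,0,0],[0,0,0.001],-1],[[0,0,0],[0,0,0],-1]])

```text
t: 34.78
ee_pos: [0.4735, -0.0604, 0.0954]
tcp_rot: [180.0, 0.1, 5.8]
force: [0.1, 0.8, -0.5]
finger_gap: 0.0378
gripper_force: 60.6
```

Call:
play_rows(steps=[[[0,0,0],[0,0,0.001],-1],[[0,0,0],[0,0,0.001],-1],[[0,0,0],[0,0,0],-1]])

```text
t: 35.15
ee_pos: [0.4734, -0.0603, 0.0948]
tcp_rot: [180.0, 0.0, 5.8]
force: [-4.6, 1.2, 24.8]
finger_gap: 0.0374
gripper_force: 62.8
```

Call:
play_rows(steps=[[[0,0,0],[0,0,0],0.6],[[0,0,0],[0,0,0],0.6],[[0,0,0],[0,0,0],0.6],[[0,0,0],[0,0,0],0.6],[[0,0,0],[0,0,-0.02],0.6]])

```text
t: 35.78
ee_pos: [0.4731, -0.0602, 0.1127]
tcp_rot: [-180.0, 0.2, 5.8]
force: [-0.7, 1.2, 1.1]
finger_gap: 0.0682
gripper_force: 0.0
```

Call:
play_rows(steps=[[[0,0,0],[0,0,-0.05],0.6],[[0,0,0],[0,0,-0.06],0.6],[[0,0,0],[0,0,-0.02],1],[[0,0,0],[0,0,0],1]])

```text
t: 36.28
ee_pos: [0.474, -0.0603, 0.2448]
tcp_rot: [179.9, -0.1, 5.8]
force: [0.2, -0.4, 0.1]
finger_gap: 0.0856
gripper_force: 0.0
```

```bash
python3 - <<'E'
from bench import r
from h import *
o=r.get_obs(); print(o["t"],o["ee_pos"],o["tcp_rot"],o["force"],o["finger_gap"])
c=r.read_camera("wrist"); np.save("pics/w12.npy",c,allow_pickle=True); h=cv2.cvtColor(c["pixels"],cv2.COLOR_RGB2HSV)
k=blob(c,cv2.inRange(h,(33,90,25),(65,255,255)),proj(c,[.4756,-.06,.029],True)[0]); print(cv2.boundingRect(k),cv2.fitEllipse((cast(c,k,.029,True)[:,:2]*1000).astype(np.float32)),-c["R"].T@c["t"])
go(o,.642,-.21,.24,185.7)
E
```

```text
36.275 [ 0.47395413 -0.0602777   0.24476203] [ 1.79909458e+02 -6.77355926e-02  5.77768047e+00] [ 0.19038523 -0.40886106  0.09861204] 0.08556528319742208
(294, 196, 52, 60) ((475.2802429199219, -60.07106399536133), (40.01788330078125, 46.44397735595703), 94.0110855102539) [ 0.54990218 -0.05239742  0.31487693]
shift [0.1521 0.1659 0.0052] turn [ 2.00e-03  2.00e-03 -3.14e+00] rows 16.8
```

Lime is centred at (0.4753, −0.0601), right in its hollow. Now the shaker: move over, then make the half turn.

Call:
play_rows(steps=[[[0,0,0],[0.038,0.0415,0],1],[[0,0,0],[0.038,0.0415,0],1],[[0,0,0],[0.038,0.0415,0],1],[[0,0,0],[0.038,0.0415,0],1],[[0,0,-0.174],[0,0,0],1]])

```text
t: 36.95
ee_pos: [0.6431, -0.2125, 0.2398]
tcp_rot: [-179.9, 0.2, 15.8]
force: [-0.6, 0.1, -0.4]
finger_gap: 0.0856
gripper_force: 0.0
```

Call:
play_rows(steps=[[[0,0,-0.174],[0,0,0],1],[[0,0,-0.174],[0,0,0],1],[[0,0,-0.174],[0,0,0],1],[[0,0,-0.174],[0,0,0],1],[[0,0,-0.174],[0,0,0],1]])

```text
t: 37.58
ee_pos: [0.6413, -0.21, 0.2408]
tcp_rot: [-179.7, 0.1, 65.9]
force: [0.5, -0.7, 1.2]
finger_gap: 0.0851
gripper_force: 0.0
```

Call:
play_rows(steps=[[[0,0,-0.174],[0,0,0],1],[[0,0,-0.174],[0,0,0],1],[[0,0,-0.174],[0,0,0],1],[[0,0,-0.174],[0,0,0],1],[[0,0,-0.174],[0,0,0],1]])

```text
t: 38.2
ee_pos: [0.6414, -0.21, 0.2408]
tcp_rot: [-179.8, -0.2, 115.8]
force: [0.3, -0.2, 0.2]
finger_gap: 0.0851
gripper_force: 0.0
```

Call:
play_rows(steps=[[[0,0,-0.174],[0,0,0],1],[[0,0,-0.174],[0,0,0],1],[[0,0,-0.174],[0,0,0],1],[[0,0,-0.174],[0,0,0],1],[[0,0,-0.174],[0,0,0],1]])

```text
t: 38.83
ee_pos: [0.6413, -0.21, 0.2408]
tcp_rot: [-180.0, -0.3, 165.6]
force: [-0.2, -0.9, 0.0]
finger_gap: 0.0854
gripper_force: 0.0
```

Call:
play_rows(steps=[[[0,0,-0.174],[0,0,0],1],[[0,0,-0.174],[0,0,0],1],[[0,0,0],[0,0,0],0.6],[[0,0,0],[0,0,0],0.6]])

```text
t: 39.33
ee_pos: [0.6415, -0.2101, 0.2421]
tcp_rot: [180.0, -0.2, -175.0]
force: [0.5, -0.6, 0.3]
finger_gap: 0.0682
gripper_force: 0.0
```

```bash
python3 - <<'E'
from bench import r
from h import *
o=r.get_obs(); print(o["t"],o["ee_pos"],o["tcp_rot"],o["force"],o["finger_gap"])
c=r.read_camera("wrist"); np.save("pics/w13.npy",c,allow_pickle=True); p=c["pixels"]; u,v=proj(c,[.565,-.217,.085],True)[0].astype(int); print(u,v,-c["R"].T@c["t"])
for t in(90,130,170):
    k=blob(c,(p.min(2)>t).astype(np.uint8)*255,(u,v)); print(t,cv2.boundingRect(k),cv2.minEnclosingCircle((cast(c,k,.074,True)[:,:2]*1000).astype(np.float32)),cv2.fitEllipse((cast(c,k,.074,True)[:,:2]*1000).astype(np.float32)))
s=r.read_camera("side"); print(proj(s,[[.565,-.217,0],[.565,-.217,.09]]))
E
```

```text
39.325 [ 0.64153858 -0.21006222  0.24211487] [ 1.79981297e+02 -1.79343153e-01 -1.74993912e+02] [ 0.49594171 -0.62599863  0.26076222] 0.06819726417588884
319 129 [ 0.565905   -0.21663743  0.31237768]
90 (295, 107, 56, 54) ((567.3126220703125, -214.8098907470703), 17.854347229003906) ((567.493896484375, -214.68463134765625), (34.53758239746094, 34.87831497192383), 13.672708511352539)
130 (305, 108, 46, 52) ((567.27783203125, -212.59661865234375), 16.692827224731445) ((568.589599609375, -210.26651000976562), (23.6292667388916, 34.55817794799805), 66.24247741699219)
170 (307, 109, 43, 46) ((565.9090576171875, -212.40635681152344), 14.983011245727539) ((567.1255493164062, -210.0186309814453), (22.177335739135742, 30.642242431640625), 62.73722457885742)
[[328.31942612 268.37963603]
 [328.19806169 230.54559668]]
```

```bash
python3 - <<'E'
from bench import r
from h import *
o=r.get_obs(); go(o,.5671,-.2148,.106,185)
E
```

```text
shift [0.0743 0.0019 0.1368] turn [-0.    -0.002  0.001] rows 2.5
```

Call:
play_rows(steps=[[[0,0,0],[0.037,0.001,0],0.6],[[0,0,0],[0.037,0.001,0],0.6],[[0,0,0],[0,0,0],0.6],[[0,0,0],[0,0,0.03],0.6],[[0,0,0],[0,0,0],0.6]])

```text
t: 40.05
ee_pos: [0.5678, -0.2147, 0.2119]
tcp_rot: [179.9, -0.2, -174.8]
force: [0.7, 0.1, 0.8]
finger_gap: 0.0684
gripper_force: 0.0
```

```bash
python3 - <<'E'
from bench import r
from h import *
o=r.get_obs(); print(o["ee_pos"],o["tcp_rot"]);go(o,.5671,-.2148,.106,185)
E
```

```text
[ 0.56778083 -0.2146775   0.21190968] [ 179.93701352   -0.23873982 -174.82556854]
shift [ 0.0002 -0.0002  0.1059] turn [ 0.001 -0.004  0.003] rows 1.7
```

Call:
play_rows(steps=[[[0,0,0],[0,0,0.035],0.6],[[0,0,0],[0,0,0.035],0.6],[[0,0,0],[0,0,0.034],0.6],[[0,0,0],[0,0,0],0.6],[[0,0,0],[0,0,0],-1]])

```text
t: 40.67
ee_pos: [0.5684, -0.2152, 0.1109]
tcp_rot: [-179.9, -0.0, -174.8]
force: [0.4, 0.1, 0.4]
finger_gap: 0.0512
gripper_force: 0.0
```

Call:
play_rows(steps=[[[0,0,0],[0,0,0],-1],[[0,0,0],[0,0,0],-1],[[0,0,0],[0,0,0],-1],[[0,0,0],[0,0,0],-1],[[0,0,0],[0,0,0],-1]])

```text
t: 41.3
ee_pos: [0.5683, -0.2153, 0.1117]
tcp_rot: [-179.9, 0.1, -174.8]
force: [-0.8, -0.0, 6.6]
finger_gap: 0.0357
gripper_force: 58.9
```

Call:
play_rows(steps=[[[0,0,0],[0,0,-0.01],-1],[[0,0,0],[0,0,-0.03],-1],[[0,0,0],[0,0,-0.03],-1],[[0,0,0],[0,0,0],-1],[[0,0,0],[0,0,0],-1]])

```text
t: 41.92
ee_pos: [0.5674, -0.2148, 0.1794]
tcp_rot: [-180.0, -0.1, -174.8]
force: [-0.8, 0.8, -1.3]
finger_gap: 0.0357
gripper_force: 59.4
```

```bash
python3 - <<'E'
from bench import r
from h import *
o=r.get_obs(); print(o["ee_pos"],o["tcp_rot"],o["force"],o["finger_gap"]);go(o,.6428,-.0431,.19,185)
E
```

```text
[ 0.56742985 -0.21477746  0.17936159] [-1.79976165e+02 -1.05337485e-01 -1.74777896e+02] [-0.84718444  0.8225055  -1.261256  ] 0.035674992056030516
shift [-0.0907  0.1641 -0.0109] turn [-0.    -0.002  0.004] rows 3.0
```

The gap of 35.7 mm is narrower than the 44 mm body, so I'll look before carrying it, with the side and wrist views in one picture.

```bash
python3 - <<'E'
from bench import r
from h import *
o=r.get_obs(); s=r.read_camera("side"); w=r.read_camera("wrist"); np.save("pics/w14.npy",[s,w,o],allow_pickle=True)
u,v=proj(s,[.5674,-.2148,.12])[0].astype(int); print(u,v, proj(s,[[.5674,-.2148,o["ee_pos"][2]-.112],[.5674,-.2148,o["ee_pos"][2]-.022]]))
a=cv2.resize(s["pixels"][v-75:v+75,u-50:u+50,::-1],(400,600),interpolation=cv2.INTER_CUBIC)
b=cv2.resize(w["pixels"][200:440,240:400,::-1],(400,600),interpolation=cv2.INTER_CUBIC)
cv2.imwrite("pics/w14.png",np.hstack([a,b]))
E
```

```text
328 216 [[328.92086213 239.64415287]
 [328.81856301 199.79534991]]
```

View pics/w14.png

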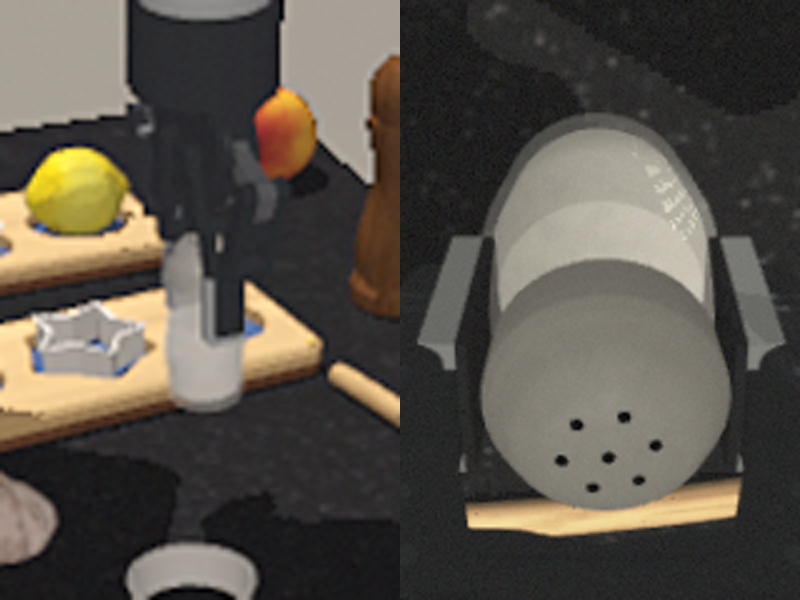

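The shaker hangs upright, gripped evenly around its body, with the cap centred between the pads at about (605,385) in the right half. Its base is at about (205,405) in the left half, with the bottom edge level. I'll compute its offset in the hand and go on.

```bash
python3 - <<'E'
from bench import r
from h import *
from scipy.spatial.transform import Rotation as T
s,w,o=np.load("pics/w14.npy",allow_pickle=True)
for zt in(.026,.032,.038):
    P=T.from_euler("xyz",o["tcp_rot"],degrees=True).inv().apply(cast(w,np.array([(605-400,385),(483-400,385),(730-400,385),(605-400,260),(605-400,510)])/2.5+[240,200],o["ee_pos"][2]-zt,True)-o["ee_pos"])*1000; print(zt,P[:,:2].round(1).tolist())
go(r.get_obs(),.6428,-.0431,.18,185)
E
```

```text
0.026 [[10.3, 0.8], [10.1, -14.3], [10.1, 16.3], [27.8, 0.7], [-10.7, 0.8]]
0.032 [[6.2, 0.8], [6.0, -15.2], [5.9, 17.3], [24.7, 0.8], [-16.1, 0.9]]
0.038 [[2.1, 0.9], [1.9, -16.1], [1.8, 18.3], [21.7, 0.8], [-21.5, 0.9]]
shift [-0.0908  0.1641 -0.0016] turn [ 0.    -0.003  0.004] rows 3.0
```

Call:
play_rows(steps=[[[0,0,0],[-0.0186,0.0327,0],-1],[[0,0,0],[-0.0186,0.0327,0],-1],[[0,0,0],[-0.0186,0.0327,0],-1],[[0,0,0],[-0.0186,0.0327,0],-1],[[0,0,0],[-0.0186,0.0327,0],-1]])

```text
t: 42.65
ee_pos: [0.6456, -0.0424, 0.178]
tcp_rot: [-180.0, -0.2, -174.8]
force: [-0.7, 0.0, -1.5]
finger_gap: 0.036
gripper_force: 59.4
```

Call:
play_rows(steps=[[[0,0,0],[0,0,0.02],-1],[[0,0,0],[0,0,0.015],-1],[[0,0,0],[0,0,0],-1],[[0,0,0],[0,0,0],-1]])

```text
t: 43.15
ee_pos: [0.6454, -0.0442, 0.1443]
tcp_rot: [-180.0, -0.1, -174.8]
force: [0.0, -0.2, -1.4]
finger_gap: 0.0358
gripper_force: 59.4
```

```bash
python3 - <<'E'
from bench import r
from h import *
o=r.get_obs(); print(o["ee_pos"],o["tcp_rot"],o["force"],o["finger_gap"]);go(o,.6453,-.0437,.1195,185)
s=r.read_camera("side"); p=s["pixels"]
E
```

```text
[ 0.64539263 -0.04416768  0.14431372] [-1.79972093e+02 -9.94547993e-02 -1.74818516e+02] [ 0.03170744 -0.23840659 -1.37546096] 0.035783979556512115
shift [0.     0.0005 0.0248] turn [-0.    -0.002  0.003] rows 0.4
```

Call:
play_rows(steps=[[[0,0,0],[0,0,0.01],-1],[[0,0,0],[0,0,0.006],-1],[[0,0,0],[0,0,0.004],-1],[[0,0,0],[0,0,0],-1],[[0,0,0],[0,0,0],-1]])

```text
t: 43.82
ee_pos: [0.6454, -0.0436, 0.1243]
tcp_rot: [-180.0, -0.1, -174.8]
force: [-0.1, -0.6, -1.3]
finger_gap: 0.0356
gripper_force: 59.4
```

Call:
play_rows(steps=[[[0,0,0],[0,0,0.002],-1],[[0,0,0],[0,0,0.001],-1],[[0,0,0],[0,0,0],-1]])

```text
t: 44.2
ee_pos: [0.6453, -0.0436, 0.1211]
tcp_rot: [-180.0, -0.1, -174.8]
force: [-0.2, 1.2, -0.6]
finger_gap: 0.0354
gripper_force: 59.4
```

Call:
play_rows(steps=[[[0,0,0],[0,0,0.001],-1],[[0,0,0],[0,0,0.001],-1],[[0,0,0],[0,0,0],-1]])

```text
t: 44.58
ee_pos: [0.6454, -0.0436, 0.1198]
tcp_rot: [-180.0, -0.1, -174.8]
force: [-1.3, -0.2, 4.5]
finger_gap: 0.0354
gripper_force: 60.4
```

Contact at the expected height. Open gently and rise straight up.

Call:
play_rows(steps=[[[0,0,0],[0,0,0],-0.1],[[0,0,0],[0,0,0],0.6],[[0,0,0],[0,0,0],0.6],[[0,0,0],[0,0,0],0.6],[[0,0,0],[0,0,0],0.6]])

```text
t: 45.2
ee_pos: [0.6453, -0.0436, 0.1191]
tcp_rot: [-180.0, -0.1, -174.8]
force: [0.2, 0.1, -1.3]
finger_gap: 0.0679
gripper_force: 0.0
```

Call:
play_rows(steps=[[[0,0,0],[0,0,-0.02],0.6],[[0,0,0],[0,0,-0.04],0.6],[[0,0,0],[0,0,-0.05],0.6],[[0,0,0],[0,0,-0.05],0.6],[[0,0,0],[0,0,-0.03],0.6]])

```text
t: 45.82
ee_pos: [0.6456, -0.0435, 0.3136]
tcp_rot: [-179.9, 0.1, -174.8]
force: [0.8, -0.0, -0.3]
finger_gap: 0.0681
gripper_force: 0.0
```

Call:
play_rows(steps=[[[0,0,0],[-0.04,0.03,0],0.6],[[0,0,0],[-0.04,0.03,0],0.6],[[0,0,0],[0,0,0],0.6],[[0,0,0],[0,0,0],0.6]])

```text
t: 46.32
ee_pos: [0.7194, 0.0234, 0.3097]
tcp_rot: [-180.0, -0.1, -174.8]
force: [0.5, -0.6, -0.1]
finger_gap: 0.0683
gripper_force: 0.0
```

```bash
python3 - <<'E'
from bench import r
from h import *
o=r.get_obs(); print(o["t"],o["ee_pos"],o["tcp_rot"],o["force"],o["finger_gap"])
c=r.read_camera("wrist"); np.save("pics/w15.npy",c,allow_pickle=True); p=c["pixels"]; h=cv2.cvtColor(p,cv2.COLOR_RGB2HSV); print(-c["R"].T@c["t"])
f=lambda k,z:[np.round(x,1) for x in cv2.fitEllipse((cast(c,k,z,True)[:,:2]*1000).astype(np.float32))]
P=lambda X:proj(c,X,True)[0]
k=blob(c,cv2.inRange(h,(33,90,25),(65,255,255)),P([.4756,-.06,.029])); print("lime",cv2.boundingRect(k),f(k,.029))
k=blob(c,cv2.inRange(h,(23,100,30),(40,255,255)),P([.614,.132,.036])); print("lemon",cv2.boundingRect(k),f(k,.036))
m=((h[...,1]<45)&(h[...,2]>70)).astype(np.uint8)*255
for n,X,z in(("shaker",[.643,-.043,.085],.085),("heart",[.51,.131,.03],.03),("star",[.56,-.02,.03],.03),("round",[.524,-.308,.022],.022),("garlic",[.455,-.2215,.025],.025)):
    k=blob(c,m,P(X)); Q=(cast(c,k,z,True)[:,:2]*1000).astype(np.float32); print(n,cv2.boundingRect(k),np.round(P(X)),"circ",cv2.minEnclosingCircle(Q))
s=r.read_camera("side"); ps=s["pixels"]; hs=cv2.cvtColor(ps,cv2.COLOR_RGB2HSV)
k=blob(s,((hs[...,1]<60)&(hs[...,2]>90)).astype(np.uint8)*255,proj(s,[.643,-.043,.06])[0]); print("shaker side",cv2.boundingRect(k),proj(s,[[.643,-.043,.008],[.643,-.043,.098]]).round(0).tolist(),cv2.fitEllipse(k))
E
```

```text
46.325 [0.71936857 0.02343699 0.30969458] [-1.79961868e+02 -9.79601226e-02 -1.74755980e+02] [ 0.49392626 -0.61942334 -0.07813559] 0.0683360490632052
[0.64366396 0.01663185 0.37989392]Traceback (most recent call last):
  File "<stdin>", line 7, in <module>
  File "h.py", line 27, in blob
    n,l,s,ce=cv2.connectedComponentsWithStats(cv2.morphologyEx(m,cv2.MORPH_OPEN,np.ones((3,3)))); q=np.argwhere(l>0); i=l[tuple(q[np.abs(q-[p[1],p[0]]).sum(1).argmin()])]
                                                                                                                                  ~~~~~~~~~~~~~~~~~~~~~~~~~~~~~~~~~~~^^
ValueError: attempt to get argmin of an empty sequence
```

```bash
python3 - <<'E'
from bench import r
from h import *
c=np.load("pics/w15.npy",allow_pickle=True).item(); p=c["pixels"]; h=cv2.cvtColor(p,cv2.COLOR_RGB2HSV)
P=lambda X:proj(c,X,True)[0]
f=lambda k,z:[np.round(x,1) for x in cv2.fitEllipse((cast(c,k,z,True)[:,:2]*1000).astype(np.float32))]
u,v=P([.4756,-.06,.029]).astype(int); print("lime px",u,v,[h[v+d,u].tolist() if 0<=v+d<480 else None for d in(-10,0,10)])
k=blob(c,cv2.inRange(h,(23,100,30),(40,255,255)),P([.614,.132,.036])); print("lemon",cv2.boundingRect(k),f(k,.036))
m=((h[...,1]<45)&(h[...,2]>70)).astype(np.uint8)*255
for n,X,z in(("shaker",[.643,-.043,.085],.085),("heart",[.51,.131,.03],.03),("star",[.56,-.02,.03],.03)):
    k=blob(c,m,P(X)); Q=(cast(c,k,z,True)[:,:2]*1000).astype(np.float32); print(n,cv2.boundingRect(k),np.round(P(X)),"circ",cv2.minEnclosingCircle(Q))
s=r.read_camera("side"); ps=s["pixels"]; hs=cv2.cvtColor(ps,cv2.COLOR_RGB2HSV)
k=blob(s,((hs[...,1]<60)&(hs[...,2]>90)).astype(np.uint8)*255,proj(s,[.643,-.043,.06])[0]); print("shaker side",cv2.boundingRect(k),proj(s,[[.643,-.043,.008],[.643,-.043,.098]]).round(0).tolist(),cv2.fitEllipse(k))
m=cv2.inRange(hs,(33,80,25),(70,255,255)); k=blob(s,m,proj(s,[.4756,-.06,.029])[0]); print("lime side",cv2.boundingRect(k),proj(s,[.4756,-.06,.029]),cast(s,[np.mean(k,0)],.029))
m=((hs[...,1]<60)&(hs[...,2]>60)).astype(np.uint8)*255
for n,X in(("round",[.524,-.308,.011]),("garlic",[.4555,-.2215,.025])):
    k=blob(s,m,proj(s,X)[0]); print(n,cv2.boundingRect(k),proj(s,X).round(0))
E
```

```text
lime px 256 -38 [None, None, None]
lemon (416, 81, 58, 70) [array([614.3, 132.9]), array([57.5, 65. ]), np.float64(84.7)]
shaker (226, 105, 52, 46) [245. 124.] circ ((643.820068359375, -38.339229583740234), 21.075551986694336)
heart (414, 5, 66, 59) [450.  14.] circ ((535.5740966796875, 128.92681884765625), 35.6900749206543)
star (224, 8, 69, 67) [289.  40.] circ ((560.1080932617188, -46.041507720947266), 35.912681579589844)
shaker side (325, 189, 17, 38) [[332.0, 225.0], [332.0, 190.0]] ((332.5166015625, 208.59588623046875), (16.28062629699707, 41.79886245727539), 177.5052490234375)
lime side (257, 222, 19, 19) [[266.26552405 231.74881051]] [[ 0.4750489 -0.0575329  0.029    ]]
round (309, 276, 34, 28) [[326. 290.]]
garlic (267, 261, 25, 20) [[279. 269.]]
```

```bash
python3 -c "
from bench import r
print(r.hand_in())"
```

```text
the job is handed in; nothing more can be done
None
```

I made up both kits and handed them in at about 46 s. The final camera measurements put all five pieces in their cut-outs and the salt shaker upright; I left the round cutter, garlic and pepper mill alone.

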